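Tip out and sort polishing pucks, load the carrier

ROBOT

A 6-joint arm with a two-finger parallel gripper is mounted at the origin on the work surface. World frame = base frame: x ahead of the robot, y to its left, z up, the work surface at z = 0. Lengths are in mm, angles in rad, forces in N, time in s.
With the tool pointing down it reaches from about 350 to 875 mm from the base axis. Payload 4.2 kg.
Tool frame: the origin (TCP) lies midway between the tips of the shut fingers; the grasp point (between the pads) lies 19 mm behind it; z points along the fingers, y is the line along which they close (so a half turn about z gives the same grasp; the last joint's range is limited). The gripper opens to 85 mm and grips with 20 to 120 N. Pads are 22 mm wide; open, the fingers measure 114 mm over their backs; the gripper's body (76 mm by 85 mm) begins 54 mm behind the grasp point. The pads swing forward as they close: fully open they stand 13 mm farther back than shut.
Start: joints at [-1.079, 0.385, 0.008, 0, -1.194, -0.259], TCP at [144.207, -608.115, 231.312] pointing down, gripper open.
Joint ranges: [-3.14, 3.14], [-1.21, 2.06], [-1.07, 1.41], [-3.16, 2.05], [-2.99, -0.16], [-3.1, 3.1]. Speed limits (rad/s): [2.79, 2.79, 3.14, 3.14, 3.14, 3.14].

INTERFACE

Orientations are given as a unit quaternion [x, y, z, w].
In Python, from bench import arm, eyes, nets gives the robot as it stands.
- The arm moves only by the tool apply_moves, never from a script. Its arguments are lists of equal length, an entry for each row: "delta_rot": the turn, a rotation vector about the tool's x, y, z as a fraction of full scale, a list of three; "xyz": the shift along the tool's x, y, z as a fraction of full scale, a list of three; "hand": the gripper command: -1 is fully open, 1 is shut, values between are in proportion. In form: {"delta_rot": [[ax, ay, az], ...], "xyz": [[dx, dy, dz], ...], "hand": [hand, ...]}. A call has 1 to 20 rows; each row shifts and turns the commanded pose from where the row before left it, along the tool's axes as they then stand; what a row does not reach is not made up. Full scale, the value 1, is 0.025 m for a shift and 6 degrees for a turn. A row lasts 1/12 s, in which the tool goes at most 41.7 mm and 7.16 degrees, less where a joint would pass 70% of its speed; a pose out of reach is approached as far as the arm can. A call with a number of a shift or a turn outside -1 to 1 is refused whole. A call with a gripper value outside its range is refused whole. The fingers move at their own pace and stop on an object; the grip force is fixed at half the most. Time passes only in rows, so rows that do not move let the fingers close. It gives the time, the measured TCP pose, the force, the opening and the grip force at its end, in the units of the state.
- arm.read_state(): the state, without advancing time (a new reading comes with each control period).
- eyes.get_image(name): name is "scene" or "side" or "wrist"; returns a dict with "frame" (480x640x3 uint8, red, green, blue), "range_z" (480x640 float32, mm along the optical axis (not along the pixel's ray), 0 where there is no reading), "camera_matrix" (3x3 intrinsics, pixels), "dist" ([k1, k2, p1, p2, k3] as OpenCV has them; the pictures are not rectified), "R" (3x3) and "t" (3): a world point X has camera coordinates R X + t; the wrist camera has in their place "hand_eye" (4x4, takes a point from camera to tool coordinates, whose origin is the TCP and whose axes are the flange's). Camera axes: x right, y down, z forward; pixel columns grow to the right and rows downward; lengths in mm; the calibration is good to about 2 mm. A picture is of the moment at which its call begins: read the wrist's pose just before it.
- arm.job_done(): hands the job in; it is judged then, once.
Trained networks look in a picture, given as the dict that the camera call returned (one of the last four; its "shot" number tells which), for a name from the list of things; names that differ only in an ending like _2 or _b are one class to them, and where a whole thing is asked for, a point or a joint stands for the part that bears it (a point fixed in the world has none). Each returns a list of dicts, best first, with "score" (0 to 1); they miss things now and then, are a little off and sometimes report something else, mostly with a low value. They report only what shows in the picture. A call takes as long as a camera call.
- nets.look_for(name, picture): "bbox" ([left, top, right, bottom] in pixels, round what is visible of it).
- nets.masks_of(name, picture): "region" (480x640 bool, what is visible of it) and "bbox" ([left, top, right, bottom] in pixels, round what is visible of it).
The state is a dict: "clock": time; "joints": joint angles; "joint_vel": joint speeds; "joint_efforts": joint torques, N m; "position": TCP position; "ee_rot": TCP orientation; "contact_force": force on the tool from outside, world axes, zero at the start; "wrist_torque": the same for the moment, N m; "gripper_width": finger opening in mm; "grasp_force": force on a finger pad.
Only numpy, scipy, OpenCV 4.12 (cv2) and the standard library are available. Lean on these libraries where they do the work, as an engineer would, in place of code of your own. Each camera call takes 0.05 s, during which the arm holds its last target. There are 200 camera calls.

TASK

Load the polishing carrier: the pucks lying in the stainless tray cannot be grasped where they are, so lift the tray by its yellow bar until they slide down to the pick nest, then take them out there one at a time, tipping again as often as needed. The pucks look alike, so feel their weight: lay each heavy steel one flat on a free seat of the carrier while it is at the loading station, and put each light aluminium one in the black bin. When all the steel ones are loaded, push the carrier along its rail until it is fully home against the red stop; finish with the tray lying flat and the roll, pliers and cleaver undisturbed.

Things in the scene. Friction and masses are not known exactly. Their poses are not given: they have to be found in the camera images.
- puck_a_mid (a point): One of up to four blue round polishing pucks that look exactly alike (flat disc, 60 mm diameter, 8 mm thick, same on every one). Steel ones weigh 160 to 196 g, aluminium ones 55 to 67 g; only lifting tells which. This point is the disc's centre, half-way up (4 mm above its underside); z is the disc's axis. Reads None if this puck is not there.
- puck_b_mid (a point): One of up to four blue round polishing pucks that look exactly alike (flat disc, 60 mm diameter, 8 mm thick, same on every one). Steel ones weigh 160 to 196 g, aluminium ones 55 to 67 g; only lifting tells which. This point is the disc's centre, half-way up (4 mm above its underside); z is the disc's axis. Reads None if this puck is not there.
- puck_c_mid (a point): One of up to four blue round polishing pucks that look exactly alike (flat disc, 60 mm diameter, 8 mm thick, same on every one). Steel ones weigh 160 to 196 g, aluminium ones 55 to 67 g; only lifting tells which. This point is the disc's centre, half-way up (4 mm above its underside); z is the disc's axis. Reads None if this puck is not there.
- puck_d_mid (a point): One of up to four blue round polishing pucks that look exactly alike (flat disc, 60 mm diameter, 8 mm thick, same on every one). Steel ones weigh 160 to 196 g, aluminium ones 55 to 67 g; only lifting tells which. This point is the disc's centre, half-way up (4 mm above its underside); z is the disc's axis. Reads None if this puck is not there.
- tipper: Fixed grey stand of the stainless tipping tray (base 8 mm high), origin on the bench under the pick nest, +y up the lane, x across it. Lane floor: smooth (friction 0.18 to 0.27), top 44 mm above the bench, 72 mm wide between side walls 14 mm higher than the floor, which leave no room for fingers beside a puck. The walls run from y 26 mm to the lane's end at 306 mm; 46 mm half-width outside.
- nest (a point): Pick nest at the tray's hinged end: centre of a puck lying there (48 mm above the bench, tray flat). Its frame turns with the tray: y up the lane, x across. A V corner of two short walls on the -y side stops and centres the puck. No side walls here; the floor is only a 36 mm wide rib, so the puck overhangs and fingers closing along x can reach down beside it, to 12 mm above the bench.
- tray_bar (a point): Middle of the yellow round lift bar at the tray's far end: 14 mm diameter, 78 mm clear length, along the nest's x; 90 mm above the bench when flat, 32 mm above the tray's wall tops, 306 mm from the nest centre. The hinge axis is parallel to it, 336 mm away horizontally (30 mm beyond the nest) and 60 mm lower than the bar.
- tray (a joint): Tip angle of the tray: 0 lying flat, up to 0.7 rad as the bar end is lifted. Let go, it falls back to flat under its own weight (0.45 kg, lightly damped); 3 to 6 N at the bar lift it. About 0.45 rad makes every puck slide.
- carrier (a joint): Position of the carrier along its rail: 0 at the loading station (yellow strip), 0.172 m against the red stop at the next station (green strip). Stays where it is left; friction 2.5 N plus 8 N per m/s.
- carrier_post (a point): Middle of the top edge of the orange upright push post at the carrier's trailing end: 44 mm wide across the rail, 10 mm thick along it, top 100 mm and deck 34 mm above the bench. This frame's -y is the way to the red stop. The aluminium carrier is 96 mm wide and 184 mm long; its trailing end face is 5 mm behind this point.
- seat_1 (a point): Centre of a puck lying properly on the carrier's leading seat (48 mm above the bench). The seat is a white pedestal, 40 mm diameter, 10 mm above the deck, between four pins (6 mm diameter, at 26 mm in x and y from the centre, 10 mm higher than the pedestal) that leave the puck 4 mm play. Frame: y along the rail, x across; fingers fit beside the puck on its two x sides.
- seat_2 (a point): The same for the trailing seat, 84 mm behind seat_1, next to the post.
- bin: Loose black open bin, 180 mm (its x) by 140 mm (its y) outside, walls 5 mm thick and 50 mm high, 0.6 kg; origin at the centre of its underside.
- roll: Bystander: white roll, 56 mm diameter, 50 mm high, origin at the centre of its underside. Leave alone.
- stripper: Bystander: stripping pliers with orange handles, 180 mm long along their x, lying on the bench; origin at the middle underside. Leave alone.
- cleaver: Bystander: small black fibre cleaver, 85 by 60 by 46 mm, origin at the centre of its underside. Leave alone.

How it is judged:
By the outcome, as a careful person would: the job done as asked, in the order asked, and still so for the second after the job is handed in, with the robot touching nothing.
Of puck_a, puck_b, puck_c, puck_d only 3 to 4 are there at a start; the rules pass over those that are not, and their reading is None.
At some moment in a run one of bin may be knocked a few centimetres aside while the robot is not near it.
Once in a run the grip may slacken for a moment while it holds something.
It also fails if it takes over 210 s, if anything falls off the work surface, if the arm or the gripper's body presses on something with over 40 N, if the wrist force passes 120 N, or if a joint passes its speed limit or range.

## Working session

There is one attempt and no reset: what is moved stays moved. The work goes in short steps, Python scripts to look and compute and a tool call to move; the robot and the scene stay as the last step left them, time stands still between calls to the robot, and variables do not carry over. Pictures are saved under pics/ and viewed, at most 14 in all, crops included, and the job is handed in when it is done.

Besides the shell and the picture viewer there is one more tool, called after "Request:" as name(argument=value, ...) on one line, values as JSON. apply_moves: Moves the arm, as the interface text tells. Its arguments: {"type":"object","properties":{"delta_rot":{"type":"array"},"xyz":{"type":"array"},"hand":{"type":"array"}},"required":["delta_rot","xyz","hand"]}

```bash
ls; mkdir -p pics
cat > h.py <<'E'
import numpy as np, cv2
from bench import arm, eyes, nets
from scipy.spatial.transform import Rotation as Rn
def extr(p, st=None):
    if 'hand_eye' in p:
        T=np.eye(4); T[:3,:3]=Rn.from_quat(st['ee_rot']).as_matrix(); T[:3,3]=st['position']
        W=T@np.array(p['hand_eye']); return W[:3,:3],W[:3,3]
    R=np.array(p['R']); return R.T, -R.T@np.array(p['t'])
def cloud(p, mask, st=None):
    """world points (N,3) of mask pixels"""
    v,u=np.nonzero(mask&(p['range_z']>0)); z=p['range_z'][v,u]
    n=cv2.undistortPoints(np.stack([u,v],1).astype(np.float64)[:,None],np.array(p['camera_matrix']),np.array(p['dist']))[:,0]
    C=np.c_[n*z[:,None],z]; R,t=extr(p,st); return C@R.T+t
def snap(name,fn=None):
    st=arm.read_state(); p=eyes.get_image(name)
    if fn: cv2.imwrite('pics/'+fn,p['frame'][:,:,::-1])
    return st,p
E
python3 - <<'E'
from h import *
for c in ['scene','side']:
    st,p=snap(c,c+'0.png'); print(c,extr(p)[1].round())
    for n in ['puck_a_mid','tipper','tray_bar','carrier_post','seat_1','bin','roll','stripper','cleaver','tray','carrier']:
        try:
            for m in nets.masks_of(n,p)[:4]:
                if m['score']<.3: continue
                P=cloud(p,m['region']); print(n,round(m['score'],2),np.round(m['bbox']),P.shape[0],np.median(P,0).round(),np.percentile(P,2,0).round(),np.percentile(P,98,0).round())
        except Exception as e: print(n,e)
print(arm.read_state())
E
```

```text
pics
scene [1016.  402.  993.]
puck_a_mid 0.64 [304. 267. 400. 358.] 3855 [655. 141.  35.] [602.  48.  11.] [696. 227.  99.]
puck_a_mid 0.58 [426. 254. 452. 277.] 507 [450. 206.  52.] [420. 182.  45.] [478. 233.  92.]
tipper 0.89 [314. 181. 468. 302.] 5885 [474.  87.  44.] [408. -97.   2.] [501. 255.  97.]
tray_bar 0.82 [323. 183. 472. 292.] 3974 [455.  94.  46.] [408. -93.   7.] [497. 252.  98.]
tray_bar 0.31 [306. 266. 398. 354.] 3818 [654. 141.  35.] [601.  47.  25.] [696. 227.  99.]
carrier_post 0.62 [304. 268. 401. 355.] 3750 [655. 141.  35.] [603.  48.  29.] [696. 227.  99.]
seat_1 0.68 [305. 270. 396. 353.] 3741 [655. 142.  35.] [603.  47.  29.] [696. 227.  99.]
seat_1 0.36 [439. 362. 490. 404.] 1589 [622. 400.  32.] [572. 359.   1.] [662. 440.  49.]
bin 0.78 [232. 125. 320. 198.] 3909 [ 462. -290.   11.] [ 371. -362.    2.] [ 563. -197.   51.]
roll 0.92 [291. 326. 318. 361.] 756 [777. 119.  49.] [751.  92.   2.] [801. 142.  54.]
stripper 0.91 [150. 172. 225. 205.] 822 [ 666. -388.   12.] [ 630. -468.   -1.] [ 731. -298.   17.]
cleaver 0.97 [439. 364. 490. 404.] 1518 [622. 400
[... 1650 characters left out ...]
': array([-1.07939204e+00,  3.84725329e-01,  7.90371522e-03,  2.03297930e-05,
       -1.19402715e+00, -2.58591984e-01]), 'joint_vel': array([-0.00017635, -0.00093059,  0.00039653, -0.00197835, -0.00024082,
       -0.00125206]), 'joint_efforts': array([-4.96866062e-05, -3.92098975e+01,  1.88617033e+01,  4.19053718e+00,
       -3.53661089e-04,  6.14790459e-07]), 'position': array([ 144.20505937, -608.11330079,  231.30125066]), 'ee_rot': array([-1.16147152e-01,  9.93232016e-01,  2.09364923e-05, -1.83988037e-05]), 'contact_force': array([-0.14182088,  0.44889189, -0.32965413]), 'wrist_torque': array([ 0.04728788,  0.01169455, -0.03799329]), 'grasp_force': 0.0, 'gripper_width': 85.06600696983011}
```

```bash
python3 - <<'E'
import cv2
a=cv2.imread('pics/scene0.png')[120:420,140:500]; cv2.imwrite('pics/s1.png',cv2.resize(a,(720,600),interpolation=cv2.INTER_CUBIC))
a=cv2.imread('pics/side0.png')[180:400,210:474]; cv2.imwrite('pics/s2.png',cv2.resize(a,(720,600),interpolation=cv2.INTER_CUBIC))
E
python3 - <<'E'
from h import *
for c in ['scene','side']:
    st,p=snap(c); f=p['frame'].astype(int); P=np.zeros((480,640,3)); m=p['range_z']>0; P[m]=cloud(p,m)
    X,Y,Z=P[...,0],P[...,1],P[...,2]
    def rect(k,s):
        q=P[k]; r=cv2.minAreaRect(q[:,:2].astype(np.float32)); print(c,s,k.sum(),np.round(r[0],1),np.round(r[1],1),round(r[2],2),q.mean(0).round(1))
    t=(X>395)&(X<510)&(Y>-120)&(Y<280)
    rect(t&(Z>85),'bar'); rect(t&(Z>38)&(Z<70),'tray')
    ca=(X>590)&(X<710)&(Y>30)&(Y<240)
    rect(ca&(Z>92),'post'); rect(ca&(Z>27)&(Z<40),'deck'); rect(ca&(Z>41)&(Z<48),'ped')
    rect((X>340)&(X<580)&(Y<-170)&(Y>-400)&(Z>44)&(Z<58),'bin')
    blue=(f[...,2]>f[...,0]+50)&(f[...,2]>f[...,1]+15)&t
    n,l,s,cc=cv2.connectedComponentsWithStats(blue.astype(np.uint8))
    for i in range(1,n):
        if s[i,4]>40: rect((l==i)&(Z>42),'blue')
E
```

```text
scene bar 336 [451.2 244. ] [93.2 23.4] 0.6 [453.2 244.7  95.3]
scene tray 4928 [450.8  74.7] [ 98.9 362.6] 0.84 [453.9  90.   49.5]
scene post 128 [650.  222.4] [ 9.8 42.9] 88.94 [651.7 222.5  99.4]
scene deck 2791 [647.9 135.2] [184.7  99. ] 89.26 [653.2 133.1  34.3]
scene ped 577 [650.2 146.3] [161.6  56.1] 88.76 [648.7 139.9  44.3]
scene bin 582 [ 465.1 -280.9] [144.2 182.3] 75.79 [ 466.9 -276.7   48.8]
scene blue 316 [454.2  13.9] [56.8 53.9] 39.34 [453.8  13.6  52.5]
scene blue 362 [454.  143.2] [57.  53.7] 35.82 [454.  143.3  52.5]
scene blue 335 [446.8 204. ] [57.8 47.1] 1.85 [446.9 204.6  52.4]
side bar 335 [452.3 245.4] [92.3 24. ] 0.81 [450.3 246.1  96.4]
side tray 4546 [453.5  75. ] [ 97.  364.1] 0.73 [452.   93.9  50.6]
side post 92 [653.3 222.9] [10.2 45.6] 89.48 [650.8 223.8  99.7]
side deck 1689 [651.5 136.1] [186.4 100.8] 88.75 [643.6 135.   35.4]
side ped 383 [647.9 146.6] [ 60.6 163.1] 1.71 [649.4 141.9  45.1]
side bin 577 [ 467.6 -282. ] [148.3 182.2] 76.02 [ 465.6 -278.6   49.7]
side blue 315 [455.2  12.9] [55.6 57.8] 41.33 [455.1  13.8  53.6]
side blue 368 [455.1 143.3] [57.6 56.9] 88.99 [455.  143.6  53.2]
side blue 278 [450.5 201.3] [41.6 58.7] 89.98 [449.9 200.8  53.4]
```

View pics/s1.png

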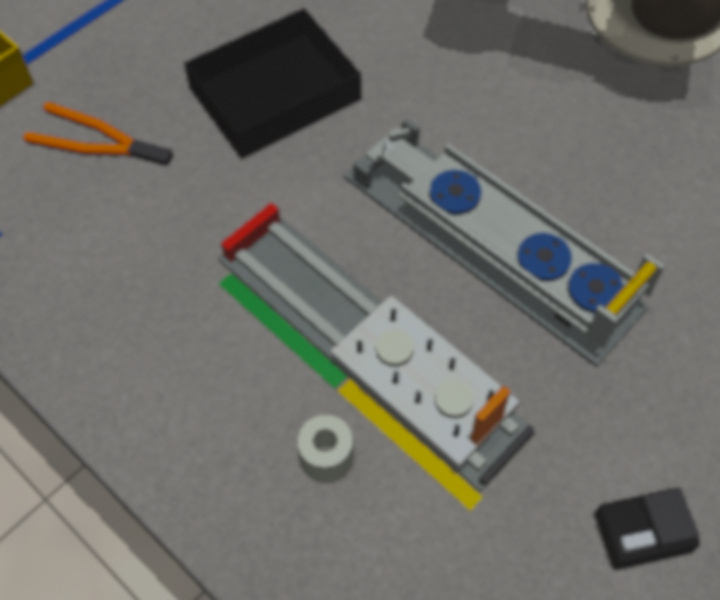

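View pics/s2.png

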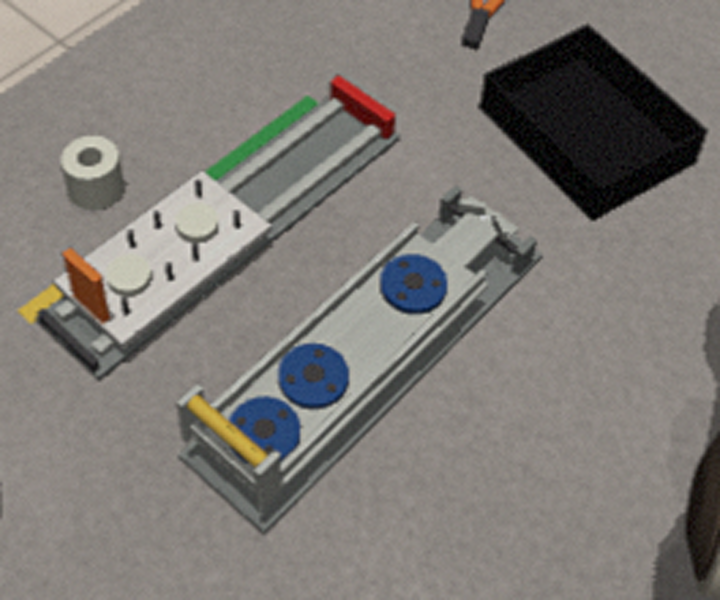

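The scene view shows three pucks in the tray, at pixels (455,190), (545,255) and (597,287) of the crop. The carrier is at the yellow strip, and the bin is at top left. The side view agrees. Next I move over the work area for a wrist view.

Request:
apply_moves(delta_rot=[[0,0,0.74],[0,0,0.74],[0,0,0.74],[0,0,0],[0,0,0],[0,0,0],[0,0,0],[0,0,0],[0,0,0],[0,0,0],[0,0,0],[0,0,0],[0,0,0],[0,0,0],[0,0,0],[0,0,0],[0,0,0],[0,0,0],[0,0,0],[0,0,0]], xyz=[[0,0,0],[0,0,0],[0,0,0],[-0.58,0.98,-0.22],[-0.58,0.98,-0.22],[-0.58,0.98,-0.22],[-0.58,0.98,-0.22],[-0.58,0.98,-0.22],[-0.58,0.98,-0.22],[-0.58,0.98,-0.22],[-0.58,0.98,-0.22],[-0.58,0.98,-0.22],[-0.58,0.98,-0.22],[-0.58,0.98,-0.22],[-0.58,0.98,-0.22],[-0.58,0.98,-0.22],[-0.58,0.98,-0.22],[-0.58,0.98,-0.22],[-0.58,0.98,-0.22],[-0.58,0.98,-0.22]], hand=[-1,-1,-1,-1,-1,-1,-1,-1,-1,-1,-1,-1,-1,-1,-1,-1,-1,-1,-1,-1])

```text
clock: 2.97
position: [390.9, -190.2, 325.4]
ee_rot: [-0.0, 1.0, -0.0, 0.0]
contact_force: [0.1, -0.3, 0.2]
gripper_width: 85.3
grasp_force: 0.0
```

Request:
apply_moves(delta_rot=[[0,0,0],[0,0,0],[0,0,0],[0,0,0],[0,0,0],[0,0,0],[0,0,0],[0,0,0],[0,0,0],[0,0,0],[0,0,0],[0,0,0]], xyz=[[-0.58,0.98,-0.22],[-0.58,0.98,-0.22],[-0.58,0.98,-0.22],[-0.58,0.98,-0.22],[-0.58,0.98,-0.22],[-0.58,0.98,-0.22],[-0.58,0.98,-0.22],[-0.58,0.98,-0.22],[-0.58,0.98,-0.22],[-0.58,0.98,-0.22],[0,0,0],[0,0,0]], hand=[-1,-1,-1,-1,-1,-1,-1,-1,-1,-1,-1,-1])

```text
clock: 3.97
position: [535.9, 54.6, 379.3]
ee_rot: [-0.001, 1.0, -0.0, -0.0]
contact_force: [0.2, -0.5, -0.3]
gripper_width: 85.3
grasp_force: 0.0
```

Run:
```python
from h import *
st,p=snap('wrist','w1.png'); print(np.round(p['hand_eye'],2),st['position'],Rn.from_quat(st['ee_rot']).as_matrix().round(3),st['joints'].round(2),st['contact_force'])
P=np.zeros((480,640,3)); m=p['range_z']>0; P[m]=cloud(p,m,st); np.save('w1.npy',P)
f=p['frame'].astype(int); X,Y,Z=P[...,0],P[...,1],P[...,2]
print(np.percentile(P[m],[1,99],axis=0).round())
def rect(k,s):
    q=P[k]; 
    if len(q)<5: return print(s,'none')
    r=cv2.minAreaRect(q[:,:2].astype(np.float32)); print(s,k.sum(),np.round(r[0],1),np.round(r[1],1),round(r[2],2),q.mean(0).round(1))
t=(X>395)&(X<510)&(Y>-120)&(Y<280); ca=(X>590)&(X<710)&(Y>30)&(Y<240)
rect(t&(Z>85),'bar'); rect(ca&(Z>92),'post'); rect(ca&(Z>29)&(Z<39),'deck')
k=ca&(Z>41)&(Z<48); rect(k,'ped')
white=(k).astype(np.uint8); white=cv2.morphologyEx(white,cv2.MORPH_OPEN,np.ones((7,7)))
n,l,s,c=cv2.connectedComponentsWithStats(white)
for i in range(1,n):
    if s[i,4]>200: rect(l==i,'ped%d'%i)
blue=(f[...,2]>f[...,0]+50)&(f[...,2]>f[...,1]+15)&t
n,l,s,c=cv2.connectedComponentsWithStats(blue.astype(np.uint8))
for i in range(1,n):
    if s[i,4]>100: rect((l==i)&(Z>42),'blue')
```

```text
[[   0.     -0.96   -0.29   72.67]
 [   1.      0.     -0.     -1.27]
 [   0.     -0.29    0.96 -143.51]
 [   0.      0.      0.      1.  ]] [535.88056691  54.62303093 379.30702346] [[-1.    -0.002 -0.001]
 [-0.002  1.    -0.   ]
 [ 0.001 -0.    -1.   ]] [ 0.4   0.17  0.07 -0.   -1.48 -1.97] [ 0.22217684 -0.50907644 -0.27554833]
[[ 350. -350.   -1.]
 [ 927.  470.  466.]]
bar 1804 [451.4 241.7] [92.1 25.1] 0.5 [449.8 239.8  96.2]
post 448 [650.5 219.8] [10.5 43.4] 89.64 [649.2 218.9  99.4]
deck 8866 [649.5 133.9] [183.2  96.8] 89.15 [645.6 130.3  34.8]
ped 1871 [648.6 143.5] [160.   56.7] 89.18 [648.8 138.   44.8]
ped1 765 [648.8  91. ] [39.9 34.8] 1.82 [648.   91.3  44.8]
ped2 834 [649.9 175.1] [40.1 38.9] 4.6 [649.9 175.2  44.8]
blue 2154 [448.1 206. ] [57.1 58.7] 0.43 [447.8 206.1  52.9]
blue 2281 [454.7   9.7] [58.4 60. ] 1.48 [454.4  10.5  52.8]
blue 2158 [454.3 140.5] [58.5 57.9] 3.1 [454.  140.3  52.9]
```

View pics/w1.png

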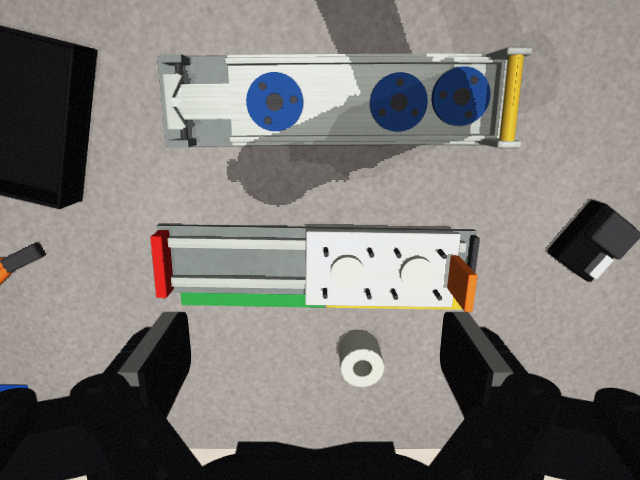

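The wrist view shows the tray with its bar at pixel (513,97), the carrier seats at (347,268) and (417,268), and the roll and cleaver clear of the path. I go to the bar and grip it.

Request:
apply_moves(delta_rot=[[0,0,0],[0,0,0],[0,0,0],[0,0,0],[0,0,0],[0,0,0],[0,0,0],[0,0,0],[0,0,0],[0,0,0],[0,0,0],[0,0,0],[0,0,0],[0,0,0],[0,0,0],[0,0,0],[0,0,0],[0,0,0]], xyz=[[0.42,0.945,0.6],[0.42,0.945,0.6],[0.42,0.945,0.6],[0.42,0.945,0.6],[0.42,0.945,0.6],[0.42,0.945,0.6],[0.42,0.945,0.6],[0.42,0.945,0.6],[0,0,0.93],[0,0,0.93],[0,0,0.93],[0,0,0.93],[0,0,0.93],[0,0,0.93],[0,0,0.93],[0,0,0.93],[0,0,0],[0,0,0]], hand=[-1,-1,-1,-1,-1,-1,-1,-1,-1,-1,-1,-1,-1,-1,-1,-1,-1,-1])

```text
clock: 5.52
position: [451.2, 241.1, 73.6]
ee_rot: [0.0, 1.0, -0.001, -0.001]
contact_force: [0.4, 0.2, -0.1]
gripper_width: 85.4
grasp_force: 0.0
```

Request:
apply_moves(delta_rot=[[0,0,0],[0,0,0],[0,0,0],[0,0,0],[0,0,0],[0,0,0],[0,0,0],[0,0,0],[0,0,0],[0,0,0]], xyz=[[0,0,0],[0,0,0],[0,0,0],[0,0,0],[0,0,0],[0,0,0],[0,0,0],[0,0,0],[0,0,0],[0,0,0]], hand=[1,1,1,1,1,1,1,1,1,1])

```text
clock: 6.35
position: [451.7, 243.3, 74.5]
ee_rot: [-0.001, 1.0, 0.001, 0.001]
contact_force: [-4.0, 2.6, 5.0]
gripper_width: 12.0
grasp_force: 58.8
```

Request:
apply_moves(delta_rot=[[-0.239,0,0],[-0.239,0,0],[-0.239,0,0],[-0.239,0,0],[-0.239,0,0],[-0.239,0,0],[-0.239,0,0],[-0.239,0,0],[-0.239,0,0],[-0.239,0,0],[0,0,0]], xyz=[[0,-0.05,-0.336],[0,-0.05,-0.336],[0,-0.05,-0.336],[0,-0.05,-0.336],[0,-0.05,-0.336],[0,-0.05,-0.336],[0,-0.05,-0.336],[0,-0.05,-0.336],[0,-0.05,-0.336],[0,-0.05,-0.336],[0,0,0]], hand=[1,1,1,1,1,1,1,1,1,1,1])

```text
clock: 7.27
position: [451.9, 221.7, 156.8]
ee_rot: [0.001, 0.992, 0.127, 0.001]
contact_force: [-1.6, 9.1, -0.8]
gripper_width: 11.8
grasp_force: 59.4
```

Request:
apply_moves(delta_rot=[[-0.239,0,0],[-0.239,0,0],[-0.239,0,0],[-0.239,0,0],[-0.239,0,0],[-0.239,0,0],[-0.239,0,0],[-0.239,0,0],[-0.239,0,0],[-0.239,0,0],[-0.239,0,0],[0,0,0],[0,0,0],[0,0,0],[0,0,0],[0,0,0],[0,0,0],[0,0,0],[0,0,0],[0,0,0]], xyz=[[0,-0.05,-0.336],[0,-0.05,-0.336],[0,-0.05,-0.336],[0,-0.05,-0.336],[0,-0.05,-0.336],[0,-0.05,-0.336],[0,-0.05,-0.336],[0,-0.05,-0.336],[0,-0.05,-0.336],[0,-0.05,-0.336],[0,-0.05,-0.336],[0,0,0],[0,0,0],[0,0,0],[0,0,0],[0,0,0],[0,0,0],[0,0,0],[0,0,0],[0,0,0]], hand=[1,1,1,1,1,1,1,1,1,1,1,1,1,1,1,1,1,1,1,1])

```text
clock: 8.93
position: [452.3, 175.9, 236.8]
ee_rot: [0.0, 0.965, 0.261, 0.001]
contact_force: [0.9, 7.0, 2.6]
gripper_width: 11.8
grasp_force: 59.0
```

Run:
```python
from h import *
st,p=snap('scene')
a=p['frame'][150:330,280:496,::-1]; cv2.imwrite('pics/tip1.png',cv2.resize(a,(720,600),interpolation=cv2.INTER_CUBIC))
```

```text
(no output)
```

View pics/tip1.png

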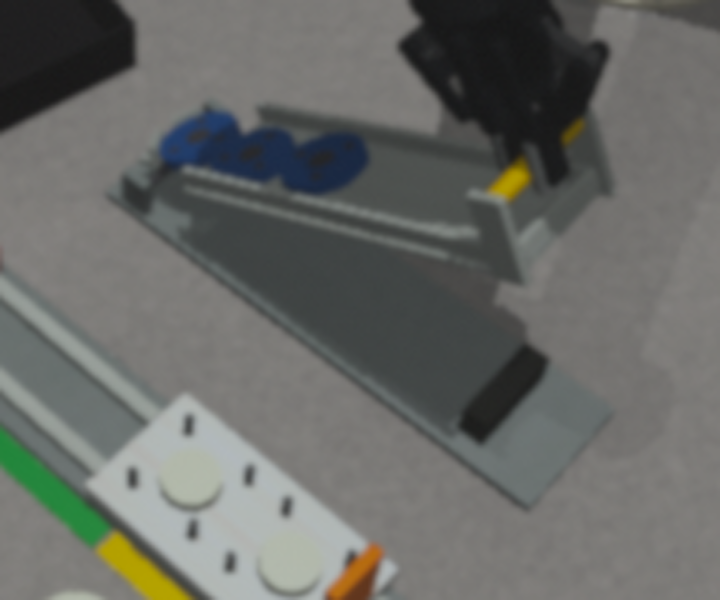

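The tipped tray shows all three pucks bunched at the nest end, around crop pixels (200,140), (260,155) and (325,160). I lower the tray, release it and rise.

Request:
apply_moves(delta_rot=[[0.239,0,0],[0.239,0,0],[0.239,0,0],[0.239,0,0],[0.239,0,0],[0.239,0,0],[0.239,0,0],[0.239,0,0],[0.239,0,0],[0.239,0,0],[0.239,0,0],[0.239,0,0],[0.239,0,0],[0.239,0,0],[0.239,0,0],[0.239,0,0],[0.239,0,0],[0.239,0,0],[0.239,0,0],[0.239,0,0]], xyz=[[0,0.036,0.336],[0,0.036,0.336],[0,0.036,0.336],[0,0.036,0.336],[0,0.036,0.336],[0,0.036,0.336],[0,0.036,0.336],[0,0.036,0.336],[0,0.036,0.336],[0,0.036,0.336],[0,0.036,0.336],[0,0.036,0.336],[0,0.036,0.336],[0,0.036,0.336],[0,0.036,0.336],[0,0.036,0.336],[0,0.036,0.336],[0,0.036,0.336],[0,0.036,0.336],[0,0.036,0.336]], hand=[1,1,1,1,1,1,1,1,1,1,1,1,1,1,1,1,1,1,1,1])

```text
clock: 10.65
position: [451.8, 242.3, 81.6]
ee_rot: [-0.001, 1.0, 0.015, 0.001]
contact_force: [-5.0, 11.8, -0.3]
gripper_width: 11.7
grasp_force: 59.3
```

Request:
apply_moves(delta_rot=[[0.239,0,0],[0,0,0],[0,0,0],[0,0,0],[0,0,0],[0,0,0],[0,0,0],[0,0,0],[0,0,0],[0,0,0]], xyz=[[0,0.036,0.336],[0,0,0],[0,0,0],[0,0,0],[0,0,0],[0,0,0],[0,0,0],[0,0,0],[0,0,0],[0,0,0]], hand=[1,1,1,-1,-1,-1,-1,-1,-1,-1])

```text
clock: 11.48
position: [451.5, 239.2, 73.6]
ee_rot: [0.0, 1.0, -0.0, -0.0]
contact_force: [0.6, 0.9, 0.5]
gripper_width: 85.4
grasp_force: 0.0
```

Request:
apply_moves(delta_rot=[[0,0,0],[0,0,0],[0,0,0],[0,0,0],[0,0,0],[0,0,0],[0,0,0],[0,0,0],[0,0,0],[0,0,0],[0,0,0],[0,0,0],[0,0,0],[0,0,0],[0,0,0],[0,0,0],[0,0,0],[0,0,0]], xyz=[[0,0,-0.9],[0,0,-0.9],[0,0,-0.9],[0,0,-0.9],[0,0,-0.9],[0,0,-0.9],[-0.01,-1,0],[-0.01,-1,0],[-0.01,-1,0],[-0.01,-1,0],[-0.01,-1,0],[-0.01,-1,0],[-0.01,-1,0],[-0.01,-1,0],[-0.01,-1,0],[-0.01,-1,0],[-0.01,-1,0],[-0.01,-1,0]], hand=[-1,-1,-1,-1,-1,-1,-1,-1,-1,-1,-1,-1,-1,-1,-1,-1,-1,-1])

```text
clock: 12.98
position: [454.2, -61.8, 208.7]
ee_rot: [-0.0, 1.0, 0.0, 0.0]
contact_force: [0.3, 0.9, 0.6]
gripper_width: 85.5
grasp_force: 0.0
```

Request:
apply_moves(delta_rot=[[0,0,-1],[0,0,-1],[0,0,-1],[0,0,-1],[0,0,-1],[0,0,-1],[0,0,-1],[0,0,-1],[0,0,-1],[0,0,-1],[0,0,-1],[0,0,-1],[0,0,-1],[0,0,-1],[0,0,-1],[0,0,0],[0,0,0],[0,0,0]], xyz=[[0,0,0],[0,0,0],[0,0,0],[0,0,0],[0,0,0],[0,0,0],[0,0,0],[0,0,0],[0,0,0],[0,0,0],[0,0,0],[0,0,0],[0,0,0],[0,0,0],[0,0,0],[0,0,0],[0,0,0],[0,0,0]], hand=[-1,-1,-1,-1,-1,-1,-1,-1,-1,-1,-1,-1,-1,-1,-1,-1,-1,-1])

```text
clock: 14.48
position: [454.5, -60.6, 208.6]
ee_rot: [-0.706, 0.708, -0.0, -0.0]
contact_force: [-0.1, -0.2, -0.5]
gripper_width: 85.6
grasp_force: 0.0
```

```bash
cat > nest.py <<'E'
from h import *
import sys
st,p=snap('wrist',sys.argv[1]); print(st['position'].round(1),st['joints'].round(2),Rn.from_quat(st['ee_rot']).as_matrix().round(3)[:,1])
P=np.zeros((480,640,3)); m=p['range_z']>0; P[m]=cloud(p,m,st); f=p['frame'].astype(int)
t=(P[...,0]>395)&(P[...,0]<510)&(P[...,1]>-140)&(P[...,1]<280)&(P[...,2]>40)
blue=(f[...,2]>f[...,0]+40)&(f[...,2]>f[...,1]+15)&t
n,l,s,c=cv2.connectedComponentsWithStats(cv2.erode(blue.astype(np.uint8),np.ones((3,3))))
for i in range(1,n):
    if s[i,4]>100:
        q=P[l==i]; q=q[abs(q[:,2]-np.median(q[:,2]))<3]; print('blue',len(q),cv2.minEnclosingCircle(q[:,:2].astype(np.float32)),np.median(q[:,2]))
print(np.mean([arm.read_state()['contact_force'] for _ in range(3)],0))
E
python3 nest.py n1.png
```

```text
[454.5 -60.6 208.6] [ 0.22  0.12 -0.42  0.   -1.04 -0.23] [-1.     0.002 -0.   ]
blue 10065 ((452.3829040527344, -4.857135772705078), 88.76617431640625) 52.89587529681938
[-0.01885106 -0.37677153  0.11931161]
```

View pics/n1.png

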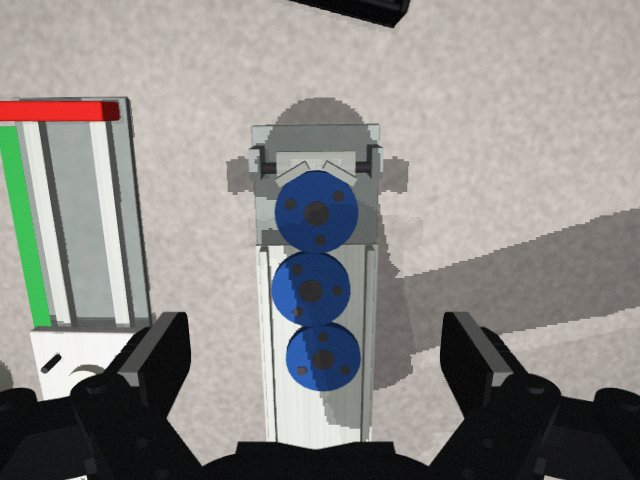

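The wrist view shows the first puck seated in the V at (316,212), the second at (311,290) and the third at (322,357).

```bash
cat > one.py <<'E'
from h import *
import sys
from scipy.optimize import least_squares
def fitlow(p,st,y0=-110,dy=58,box=(395,510)):
    P=np.zeros((480,640,3)); m=p['range_z']>0; P[m]=cloud(p,m,st); f=p['frame'].astype(int)
    b=(f[...,2]>f[...,0]+40)&(f[...,2]>f[...,1]+15)&(P[...,0]>box[0])&(P[...,0]<box[1])&(P[...,1]>y0)&(P[...,2]>40)
    b=cv2.morphologyEx(b.astype(np.uint8),cv2.MORPH_CLOSE,np.ones((15,15)))>0
    q=P[b&(abs(P[...,2]-53)<4)]; ymin=np.percentile(q[:,1],.5); q=q[q[:,1]<ymin+42]
    h=cv2.convexHull(q[:,:2].astype(np.float32))[:,0]; h=h[h[:,1]<ymin+40]
    r=least_squares(lambda c: np.hypot(h[:,0]-c[0],h[:,1]-c[1])-29.5,[453,ymin+30],loss='soft_l1'); return r.x,ymin
if __name__=='__main__':
    st,p=snap('wrist'); print(st['position'].round(1),fitlow(p,st))
E
python3 one.py
```

```text
[454.5 -60.5 208.6] (array([454.27037567, -64.324818  ]), np.float64(-92.08863712275655))
```

Request:
apply_moves(delta_rot=[[0,0,0],[0,0,0],[0,0,0],[0,0,0],[0,0,0],[0,0,0],[0,0,0],[0,0,0],[0,0,0],[0,0,0],[0,0,0],[0,0,0],[0,0,0],[0,0,0],[0,0,0],[0,0,0],[0,0,0],[0,0,0],[0,0,0],[0,0,0]], xyz=[[0.1,0,0.88],[0,0,0.88],[0,0,0.88],[0,0,0.88],[0,0,0.88],[0,0,0.88],[0,0,0.88],[0,0,0.86],[0,0,0],[0,0,0],[0,0,0],[0,0,0],[0,0,0],[0,0,0],[0,0,0],[0,0,0],[0,0,0],[0,0,0],[0,0,0],[0,0,0]], hand=[-1,-1,-1,-1,-1,-1,-1,-1,-1,-1,1,1,1,1,1,1,1,1,1,1])

```text
clock: 16.25
position: [455.7, -62.7, 34.9]
ee_rot: [0.707, -0.707, 0.001, -0.001]
contact_force: [-0.2, 0.7, 6.5]
gripper_width: 57.8
grasp_force: 62.8
```

Request:
apply_moves(delta_rot=[[0,0,0],[0,0,0],[0,0,0],[0,0,0],[0,0,0],[0,0,0],[0,0,0],[0,0,0],[0,0,0],[0,0,0]], xyz=[[0,0,-0.2],[0,0,-0.6],[0,0,-0.8],[0,0,-0.8],[0,0,-0.8],[0,0,-0.8],[0,0,-0.4],[0,0,0],[0,0,0],[0,0,0]], hand=[1,1,1,1,1,1,1,1,1,1])

```text
clock: 17.08
position: [453.7, -63.0, 142.6]
ee_rot: [-0.707, 0.707, 0.0, -0.0]
contact_force: [1.0, 0.5, -0.4]
gripper_width: 57.1
grasp_force: 64.0
```

```bash
cat > weigh.py <<'E'
from h import *
for _ in range(4):
    st,p=snap('wrist'); print(round(st['clock'],2),st['contact_force'].round(2),st['wrist_torque'].round(3),round(st['gripper_width'],1),st['position'].round(1))
E
python3 weigh.py
```

```text
17.08 [ 0.99  0.46 -0.45] [ 0.021  0.034 -0.022] 57.1 [453.7 -63.  142.6]
17.13 [-0.72  0.39 -0.66] [ 0.034 -0.039 -0.001] 57.1 [453.7 -63.1 142.3]
17.18 [-0.45 -0.08 -0.43] [ 0.053 -0.021 -0.004] 57.5 [453.7 -63.1 142.2]
17.23 [-0.14  0.16 -0.95] [0.016 0.011 0.026] 57.2 [453.9 -63.1 142.2]
```

```bash
cat > bin.py <<'E'
from h import *
F=[]
for c in ['scene','side']:
    st,p=snap(c); F.append(st['contact_force'][2]); P=np.zeros((480,640,3)); m=p['range_z']>0; P[m]=cloud(p,m)
    X,Y,Z=P[...,0],P[...,1],P[...,2]; R=nets.masks_of('bin',p)[0]['region']
    q=P[R&(Z>44)&(Z<58)]; r=cv2.minAreaRect(q[:,:2].astype(np.float32)); print(c,len(q),np.round(r[0],1),np.round(r[1],1),round(r[2],2))
for _ in range(6): F.append(snap('wrist')[0]['contact_force'][2])
print(np.round(F,2),np.mean(F),np.median(F))
E
python3 bin.py
```

```text
scene 569 [ 465.1 -281.4] [145.6 181.2] 76.31
side 322 [ 448.1 -275.8] [146.6 143.3] 75.6
[-0.58  0.16  0.47 -0.58 -0.32 -0.79 -0.53 -0.47] -0.33026275009591866 -0.4993216249606021
```

Light (about 0.5 N), so it is aluminium and goes in the bin.

Request:
apply_moves(delta_rot=[[0,0,0],[0,0,0],[0,0,0],[0,0,0],[0,0,0],[0,0,0],[0,0,0],[0,0,0],[0,0,0],[0,0,0],[0,0,0],[0,0,0],[0,0,0],[0,0,0],[0,0,0],[0,0,0],[0,0,0],[0,0,0],[0,0,0],[0,0,0]], xyz=[[0.97,-0.05,0],[0.97,-0.05,0],[0.97,-0.05,0],[0.97,-0.05,0],[0.97,-0.05,0],[0.97,-0.05,0],[0.97,-0.05,0],[0.97,-0.05,0],[0.97,-0.05,0],[0,0,0.86],[0,0,0.86],[0,0,0.86],[0,0,0.86],[0,0,0.86],[0,0,0],[0,0,0],[0,0,0],[0,0,0],[0,0,0],[0,0,0]], hand=[1,1,1,1,1,1,1,1,1,1,1,1,1,1,1,1,-0.7,-0.7,-0.7,-0.7])

```text
clock: 19.45
position: [466.6, -281.4, 36.9]
ee_rot: [0.707, -0.707, 0.001, -0.001]
contact_force: [0.0, -0.3, 0.4]
gripper_width: 72.4
grasp_force: 0.0
```

Request:
apply_moves(delta_rot=[[0,0,0],[0,0,0],[0,0,0],[0,0,0],[0,0,0],[0,0,0],[0,0,0],[0,0,0]], xyz=[[0,0,-0.8],[0,0,-0.8],[0,0,-0.8],[0,0,-0.8],[0,0,-0.8],[0,0,-0.8],[0,0,-0.8],[0,0,-0.8]], hand=[-0.7,-0.7,-0.7,-0.7,-0.7,-1,-1,-1])

```text
clock: 20.12
position: [465.7, -281.1, 197.4]
ee_rot: [0.707, -0.707, 0.001, -0.0]
contact_force: [0.4, -0.8, 0.5]
gripper_width: 85.2
grasp_force: 0.0
```

Request:
apply_moves(delta_rot=[[0,0,0],[0,0,0],[0,0,0],[0,0,0],[0,0,0],[0,0,0],[0,0,0],[0,0,0],[0,0,0],[0,0,0],[0,0,0],[0,0,0],[0,0,0],[0,0,0],[0,0,0],[0,0,0],[0,0,0],[0,0,0],[0,0,0],[0,0,0]], xyz=[[-1,0.03,0],[-1,0.03,0],[-1,0.03,0],[-1,0.03,0],[-1,0.03,0],[-1,0.03,0],[-1,0.03,0],[-1,0.03,0],[-1,0.03,0],[-1,0.03,0],[-1,0.03,0],[-1,0.03,0],[-1,0.03,0],[-1,0.03,0],[-1,0.03,0],[-1,0.03,0],[-1,0.03,0],[-1,0.03,0],[-1,0.03,0],[-1,0.03,0]], hand=[-1,-1,-1,-1,-1,-1,-1,-1,-1,-1,-1,-1,-1,-1,-1,-1,-1,-1,-1,-1])

```text
clock: 21.78
position: [450.4, 220.0, 196.4]
ee_rot: [0.707, -0.707, 0.0, -0.001]
contact_force: [0.1, 0.6, 0.7]
gripper_width: 85.4
grasp_force: 0.0
```

Request:
apply_moves(delta_rot=[[0,0,1],[0,0,1],[0,0,1],[0,0,1],[0,0,1],[0,0,1],[0,0,1],[0,0,1],[0,0,1],[0,0,1],[0,0,1],[0,0,1],[0,0,1],[0,0,1],[0,0,1],[0,0,0],[0,0,0]], xyz=[[0,0,0],[0,0,0],[0,0,0],[0,0,0],[0,0,0],[0,0,0],[0,0,0],[0,0,0],[0,0,0],[0,0,0],[0,0,0],[0,0,0],[0,0,0],[0,0,0],[0,0,0],[0,0,0],[0,0,0]], hand=[-1,-1,-1,-1,-1,-1,-1,-1,-1,-1,-1,-1,-1,-1,-1,-1,-1])

```text
clock: 23.2
position: [450.7, 218.8, 196.1]
ee_rot: [-0.002, 1.0, 0.0, 0.0]
contact_force: [-0.3, -0.7, -0.4]
gripper_width: 85.2
grasp_force: 0.0
```

Request:
apply_moves(delta_rot=[[0,0,0],[0,0,0],[0,0,0],[0,0,0],[0,0,0],[0,0,0],[0,0,0],[0,0,0],[0,0,0],[0,0,0],[0,0,0],[0,0,0],[0,0,0],[0,0,0],[0,0,0],[0,0,0]], xyz=[[0,0.49,0],[0,0.49,0.3],[0,0,0.9],[0,0,0.9],[0,0,0.9],[0,0,0.9],[0,0,0.98],[0,0,0],[0,0,0],[0,0,0],[0,0,0],[0,0,0],[0,0,0],[0,0,0],[0,0,0],[0,0,0]], hand=[-1,-1,-1,-1,-1,-1,-1,-1,1,1,1,1,1,1,1,1])

```text
clock: 24.53
position: [451.0, 243.4, 74.6]
ee_rot: [-0.0, 1.0, 0.0, 0.001]
contact_force: [-2.3, -0.9, 5.9]
gripper_width: 11.8
grasp_force: 58.6
```

Request:
apply_moves(delta_rot=[[-0.239,0,0],[-0.239,0,0],[-0.239,0,0],[-0.239,0,0],[-0.239,0,0],[-0.239,0,0],[-0.239,0,0],[-0.239,0,0],[-0.239,0,0],[-0.239,0,0],[-0.239,0,0],[-0.239,0,0],[-0.239,0,0],[-0.239,0,0],[-0.239,0,0],[-0.239,0,0],[-0.239,0,0],[-0.239,0,0],[-0.239,0,0],[-0.239,0,0]], xyz=[[0,-0.05,-0.336],[0,-0.05,-0.336],[0,-0.05,-0.336],[0,-0.05,-0.336],[0,-0.05,-0.336],[0,-0.05,-0.336],[0,-0.05,-0.336],[0,-0.05,-0.336],[0,-0.05,-0.336],[0,-0.05,-0.336],[0,-0.05,-0.336],[0,-0.05,-0.336],[0,-0.05,-0.336],[0,-0.05,-0.336],[0,-0.05,-0.336],[0,-0.05,-0.336],[0,-0.05,-0.336],[0,-0.05,-0.336],[0,-0.05,-0.336],[0,-0.05,-0.336]], hand=[1,1,1,1,1,1,1,1,1,1,1,1,1,1,1,1,1,1,1,1])

```text
clock: 26.2
position: [451.7, 180.9, 230.3]
ee_rot: [-0.0, 0.968, 0.249, 0.001]
contact_force: [2.0, 3.3, -1.4]
gripper_width: 11.9
grasp_force: 59.2
```

Request:
apply_moves(delta_rot=[[-0.239,0,0],[0,0,0],[0,0,0],[0,0,0],[0,0,0],[0,0,0],[0,0,0],[0,0,0],[0,0,0]], xyz=[[0,-0.05,-0.336],[0,0,0],[0,0,0],[0,0,0],[0,0,0],[0,0,0],[0,0,0],[0,0,0],[0,0,0]], hand=[1,1,1,1,1,1,1,1,1])

```text
clock: 26.95
position: [451.7, 176.3, 236.4]
ee_rot: [-0.0, 0.966, 0.26, 0.001]
contact_force: [2.1, 4.6, 0.1]
gripper_width: 12.3
grasp_force: 59.4
```

Request:
apply_moves(delta_rot=[[0.239,0,0],[0.239,0,0],[0.239,0,0],[0.239,0,0],[0.239,0,0],[0.239,0,0],[0.239,0,0],[0.239,0,0],[0.239,0,0],[0.239,0,0],[0.239,0,0],[0.239,0,0],[0.239,0,0],[0.239,0,0],[0.239,0,0],[0.239,0,0],[0.239,0,0],[0.239,0,0],[0.239,0,0],[0.239,0,0]], xyz=[[0,0.036,0.336],[0,0.036,0.336],[0,0.036,0.336],[0,0.036,0.336],[0,0.036,0.336],[0,0.036,0.336],[0,0.036,0.336],[0,0.036,0.336],[0,0.036,0.336],[0,0.036,0.336],[0,0.036,0.336],[0,0.036,0.336],[0,0.036,0.336],[0,0.036,0.336],[0,0.036,0.336],[0,0.036,0.336],[0,0.036,0.336],[0,0.036,0.336],[0,0.036,0.336],[0,0.036,0.336]], hand=[1,1,1,1,1,1,1,1,1,1,1,1,1,1,1,1,1,1,1,1])

```text
clock: 28.62
position: [451.1, 242.4, 81.4]
ee_rot: [-0.001, 1.0, 0.014, 0.002]
contact_force: [-2.7, 7.2, -1.2]
gripper_width: 11.7
grasp_force: 59.6
```

Request:
apply_moves(delta_rot=[[0.239,0,0],[0,0,0],[0,0,0],[0,0,0],[0,0,0],[0,0,0],[0,0,0],[0,0,0],[0,0,0],[0,0,0]], xyz=[[0,0.036,0.336],[0,0,0],[0,0,0],[0,0,0],[0,0,0],[0,0,0],[0,0,0],[0,0,0],[0,0,0],[0,0,0]], hand=[1,1,1,-1,-1,-1,-1,-1,-1,-1])

```text
clock: 29.45
position: [450.7, 240.1, 73.4]
ee_rot: [-0.0, 1.0, -0.0, -0.0]
contact_force: [0.2, 0.3, 0.9]
gripper_width: 85.6
grasp_force: 0.0
```

Up and over to the nest, then rotate for the pick.

Request:
apply_moves(delta_rot=[[0,0,0],[0,0,0],[0,0,0],[0,0,0],[0,0,0],[0,0,0],[0,0,0],[0,0,0],[0,0,0],[0,0,0],[0,0,0],[0,0,0],[0,0,0],[0,0,0],[0,0,0],[0,0,0],[0,0,0],[0,0,0]], xyz=[[0,0,-0.9],[0,0,-0.9],[0,0,-0.9],[0,0,-0.9],[0,0,-0.9],[0,0,-0.9],[-0.01,-1,0],[-0.01,-1,0],[-0.01,-1,0],[-0.01,-1,0],[-0.01,-1,0],[-0.01,-1,0],[-0.01,-1,0],[-0.01,-1,0],[-0.01,-1,0],[-0.01,-1,0],[-0.01,-1,0],[-0.01,-1,0]], hand=[-1,-1,-1,-1,-1,-1,-1,-1,-1,-1,-1,-1,-1,-1,-1,-1,-1,-1])

```text
clock: 30.95
position: [453.4, -61.0, 208.5]
ee_rot: [-0.0, 1.0, 0.0, 0.0]
contact_force: [0.7, -1.5, -0.1]
gripper_width: 85.3
grasp_force: 0.0
```

Request:
apply_moves(delta_rot=[[0,0,-1],[0,0,-1],[0,0,-1],[0,0,-1],[0,0,-1],[0,0,-1],[0,0,-1],[0,0,-1],[0,0,-1],[0,0,-1],[0,0,-1],[0,0,-1],[0,0,-1],[0,0,-1],[0,0,-1],[0,0,0],[0,0,0],[0,0,0]], xyz=[[0,0,0],[0,0,0],[0,0,0],[0,0,0],[0,0,0],[0,0,0],[0,0,0],[0,0,0],[0,0,0],[0,0,0],[0,0,0],[0,0,0],[0,0,0],[0,0,0],[0,0,0],[0,0,0],[0,0,0],[0,0,0]], hand=[-1,-1,-1,-1,-1,-1,-1,-1,-1,-1,-1,-1,-1,-1,-1,-1,-1,-1])

```text
clock: 32.45
position: [453.7, -59.7, 208.4]
ee_rot: [-0.706, 0.708, 0.0, -0.0]
contact_force: [-0.3, 0.2, -0.5]
gripper_width: 85.3
grasp_force: 0.0
```

```bash
python3 one.py; python3 weigh.py
```

```text
[453.7 -59.7 208.4] (array([454.27692923, -64.3422108 ]), np.float64(-92.5774065552108))
32.5 [0.04 0.12 0.88] [ 0.005 -0.023  0.015] 85.3 [453.7 -59.7 208.4]
32.55 [ 0.07 -0.96  0.11] [-0.018 -0.025  0.065] 85.1 [453.7 -59.7 208.4]
32.6 [-0.14 -0.03 -0.2 ] [-0.018  0.015  0.051] 85.7 [453.8 -59.7 208.4]
32.65 [0.1  0.46 0.23] [0.017 0.042 0.05 ] 85.8 [453.8 -59.7 208.4]
```

Request:
apply_moves(delta_rot=[[0,0,0],[0,0,0],[0,0,0],[0,0,0],[0,0,0],[0,0,0],[0,0,0],[0,0,0],[0,0,0],[0,0,0],[0,0,0],[0,0,0],[0,0,0],[0,0,0],[0,0,0],[0,0,0],[0,0,0],[0,0,0],[0,0,0],[0,0,0]], xyz=[[0.13,-0.04,0.88],[0,0,0.88],[0,0,0.88],[0,0,0.88],[0,0,0.88],[0,0,0.88],[0,0,0.88],[0,0,0.86],[0,0,0],[0,0,0],[0,0,0],[0,0,0],[0,0,0],[0,0,0],[0,0,0],[0,0,0],[0,0,0],[0,0,0],[0,0,0],[0,0,0]], hand=[-1,-1,-1,-1,-1,-1,-1,-1,-1,-1,1,1,1,1,1,1,1,1,1,1])

```text
clock: 34.37
position: [456.0, -62.7, 34.8]
ee_rot: [0.707, -0.707, 0.001, -0.001]
contact_force: [-0.9, 1.0, 5.4]
gripper_width: 57.5
grasp_force: 62.8
```

Request:
apply_moves(delta_rot=[[0,0,0],[0,0,0],[0,0,0],[0,0,0],[0,0,0],[0,0,0],[0,0,0],[0,0,0],[0,0,0],[0,0,0]], xyz=[[0,0,-0.2],[0,0,-0.6],[0,0,-0.8],[0,0,-0.8],[0,0,-0.8],[0,0,-0.8],[0,0,-0.4],[0,0,0],[0,0,0],[0,0,0]], hand=[1,1,1,1,1,1,1,1,1,1])

```text
clock: 35.2
position: [454.0, -63.0, 142.4]
ee_rot: [-0.707, 0.707, 0.0, -0.0]
contact_force: [-0.3, 0.4, -1.2]
gripper_width: 57.4
grasp_force: 64.0
```

```bash
cat > hold.py <<'E'
from h import *
import sys
F=[]
for i in range(10):
    st,p=snap('wrist',sys.argv[1] if i==9 else None); F.append(st['contact_force'][2])
print(np.round(F,2),np.mean(F),st['position'],st['joints'].round(2))
P=np.zeros((480,640,3)); m=p['range_z']>0; P[m]=cloud(p,m,st)
f=p['frame'].astype(int); d=np.linalg.norm(P[...,:2]-st['position'][:2],axis=-1)
b=(f[...,2]>f[...,0]+40)&(f[...,2]>f[...,1]+15)&(d<60)&(P[...,2]>st['position'][2]-10)
q=P[b]; print('held puck',len(q),np.percentile(q,[1,50,99],axis=0).round(1))
if len(q): print(np.array(cv2.minEnclosingCircle(q[:,:2].astype(np.float32))[0])-st['position'][:2])
E
python3 hold.py g2.png
```

```text
[-1.19 -1.01 -0.07 -1.12  0.31 -0.28 -0.16 -1.43 -1.07  0.07] -0.5928953364889151 [454.71571311 -62.92328763 142.59883606] [ 0.22  0.2  -0.51  0.   -0.86 -0.22]
held puck 20121 [[427.8 -92.6 154.6]
 [454.7 -67.8 160.6]
 [482.8 -35.1 161.9]]
[1.09574929 0.03074765]
```

View pics/g2.png

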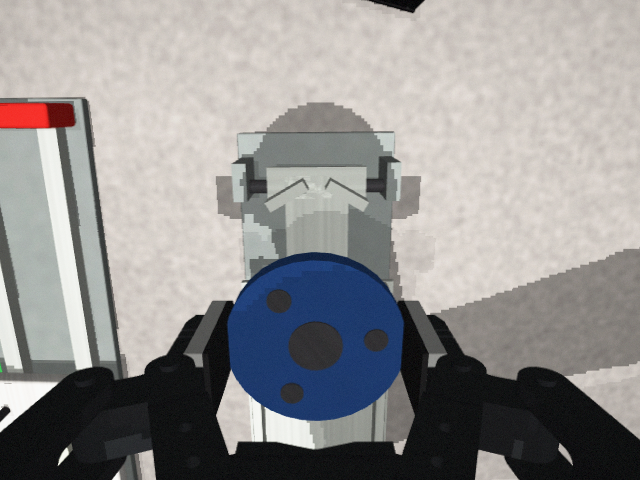

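```bash
cat >> bin.py <<'E'
print(np.mean([snap('wrist')[0]['joint_efforts'] for _ in range(3)],0).round(3))
E
python3 bin.py
```

```text
scene 524 [ 465.7 -280.4] [144.6 180.5] 76.43
side 309 [ 448.3 -275.5] [145.1 144.1] 77.19
[-1.19 -0.31 -1.21 -1.09  0.16 -0.15 -0.83 -0.2 ] -0.6029645287611772 -0.5695028850166882
[ 1.0000e-03 -2.6223e+01  1.5616e+01  3.5000e+00  0.0000e+00  0.0000e+00]
```

Light again (about 0.6 N), so it also goes in the bin.

Request:
apply_moves(delta_rot=[[0,0,0],[0,0,0],[0,0,0],[0,0,0],[0,0,0],[0,0,0],[0,0,0],[0,0,0],[0,0,0],[0,0,0],[0,0,0],[0,0,0],[0,0,0],[0,0,0],[0,0,0],[0,0,0],[0,0,0],[0,0,0],[0,0,0],[0,0,0]], xyz=[[0.97,-0.05,0],[0.97,-0.05,0],[0.97,-0.05,0],[0.97,-0.05,0],[0.97,-0.05,0],[0.97,-0.05,0],[0.97,-0.05,0],[0.97,-0.05,0],[0.97,-0.05,0],[0,0,0.8],[0,0,0.8],[0,0,0.8],[0,0,0.8],[0,0,0.8],[0,0,0],[0,0,0],[0,0,0],[0,0,0],[0,0,0],[0,0,0]], hand=[1,1,1,1,1,1,1,1,1,1,1,1,1,1,1,1,-0.7,-0.7,-0.7,-0.7])

```text
clock: 38.02
position: [466.8, -281.3, 44.1]
ee_rot: [0.707, -0.707, 0.001, -0.001]
contact_force: [-0.7, 0.1, -0.4]
gripper_width: 72.6
grasp_force: 0.0
```

Request:
apply_moves(delta_rot=[[0,0,0],[0,0,0],[0,0,0],[0,0,0],[0,0,0],[0,0,0],[0,0,0],[0,0,0]], xyz=[[0,0,-0.8],[0,0,-0.8],[0,0,-0.8],[0,0,-0.8],[0,0,-0.8],[0,0,-0.8],[0,0,-0.8],[0,0,-0.8]], hand=[-0.7,-0.7,-0.7,-0.7,-0.7,-1,-1,-1])

```text
clock: 38.68
position: [465.9, -281.1, 204.7]
ee_rot: [0.707, -0.707, 0.001, -0.0]
contact_force: [0.1, -0.2, -0.6]
gripper_width: 84.9
grasp_force: 0.0
```

Request:
apply_moves(delta_rot=[[0,0,0],[0,0,0],[0,0,0],[0,0,0],[0,0,0],[0,0,0],[0,0,0],[0,0,0],[0,0,0],[0,0,0],[0,0,0],[0,0,0],[0,0,0],[0,0,0],[0,0,0],[0,0,0],[0,0,0],[0,0,0],[0,0,0],[0,0,0]], xyz=[[-1,0.03,0],[-1,0.03,0],[-1,0.03,0],[-1,0.03,0],[-1,0.03,0],[-1,0.03,0],[-1,0.03,0],[-1,0.03,0],[-1,0.03,0],[-1,0.03,0],[-1,0.03,0],[-1,0.03,0],[-1,0.03,0],[-1,0.03,0],[-1,0.03,0],[-1,0.03,0],[-1,0.03,0],[-1,0.03,0],[-1,0.03,0],[-1,0.03,0]], hand=[-1,-1,-1,-1,-1,-1,-1,-1,-1,-1,-1,-1,-1,-1,-1,-1,-1,-1,-1,-1])

```text
clock: 40.35
position: [450.7, 220.1, 203.6]
ee_rot: [0.707, -0.707, 0.0, -0.001]
contact_force: [-1.0, -0.4, -1.0]
gripper_width: 85.8
grasp_force: 0.0
```

Request:
apply_moves(delta_rot=[[0,0,1],[0,0,1],[0,0,1],[0,0,1],[0,0,1],[0,0,1],[0,0,1],[0,0,1],[0,0,1],[0,0,1],[0,0,1],[0,0,1],[0,0,1],[0,0,1],[0,0,1],[0,0,0],[0,0,0]], xyz=[[0,0,0],[0,0,0],[0,0,0],[0,0,0],[0,0,0],[0,0,0],[0,0,0],[0,0,0],[0,0,0],[0,0,0],[0,0,0],[0,0,0],[0,0,0],[0,0,0],[0,0,0],[0,0,0],[0,0,0]], hand=[-1,-1,-1,-1,-1,-1,-1,-1,-1,-1,-1,-1,-1,-1,-1,-1,-1])

```text
clock: 41.77
position: [450.9, 218.8, 203.4]
ee_rot: [-0.001, 1.0, 0.0, 0.0]
contact_force: [-0.1, 0.3, -0.0]
gripper_width: 85.5
grasp_force: 0.0
```

Run:
```python
from h import *
st,p=snap('side'); cv2.imwrite('pics/bin2.png',cv2.resize(p['frame'][170:380,250:490,::-1],(685,600),interpolation=cv2.INTER_CUBIC)); print(st['position'])
```

```text
[450.90311704 218.81972176 203.36933518]
```

View pics/bin2.png

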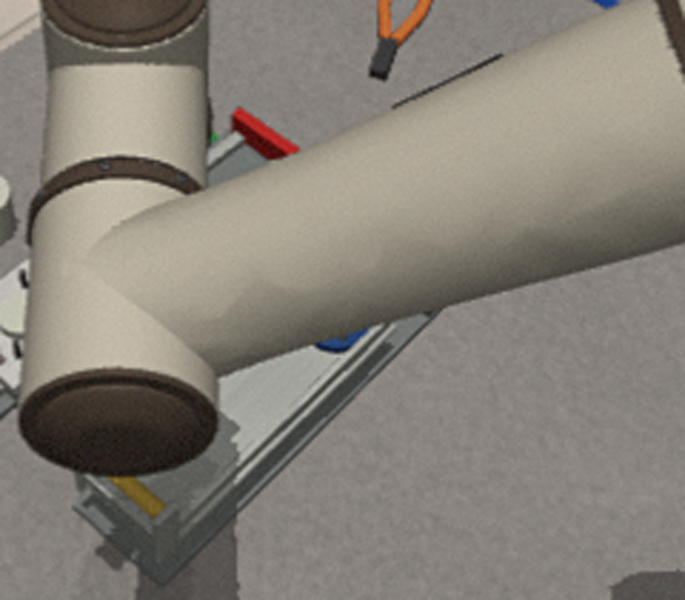

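The arm hides the bin in this view. The last puck is still up the lane at (340,335), so I tip the tray again.

Request:
apply_moves(delta_rot=[[0,0,0],[0,0,0],[0,0,0],[0,0,0],[0,0,0],[0,0,0],[0,0,0],[0,0,0],[0,0,0],[0,0,0],[0,0,0],[0,0,0],[0,0,0],[0,0,0],[0,0,0],[0,0,0]], xyz=[[0,0.49,0],[0,0.49,0.38],[0,0,0.96],[0,0,0.96],[0,0,0.96],[0,0,0.96],[0,0,0.96],[0,0,0],[0,0,0],[0,0,0],[0,0,0],[0,0,0],[0,0,0],[0,0,0],[0,0,0],[0,0,0]], hand=[-1,-1,-1,-1,-1,-1,-1,-1,1,1,1,1,1,1,1,1])

```text
clock: 43.15
position: [451.3, 243.4, 74.5]
ee_rot: [-0.0, 1.0, 0.0, 0.001]
contact_force: [-1.1, -0.7, 5.6]
gripper_width: 11.8
grasp_force: 58.6
```

Request:
apply_moves(delta_rot=[[-0.239,0,0],[-0.239,0,0],[-0.239,0,0],[-0.239,0,0],[-0.239,0,0],[-0.239,0,0],[-0.239,0,0],[-0.239,0,0],[-0.239,0,0],[-0.239,0,0],[-0.239,0,0],[-0.239,0,0],[-0.239,0,0],[-0.239,0,0],[-0.239,0,0],[-0.239,0,0],[-0.239,0,0],[-0.239,0,0],[-0.239,0,0],[-0.239,0,0]], xyz=[[0,-0.05,-0.336],[0,-0.05,-0.336],[0,-0.05,-0.336],[0,-0.05,-0.336],[0,-0.05,-0.336],[0,-0.05,-0.336],[0,-0.05,-0.336],[0,-0.05,-0.336],[0,-0.05,-0.336],[0,-0.05,-0.336],[0,-0.05,-0.336],[0,-0.05,-0.336],[0,-0.05,-0.336],[0,-0.05,-0.336],[0,-0.05,-0.336],[0,-0.05,-0.336],[0,-0.05,-0.336],[0,-0.05,-0.336],[0,-0.05,-0.336],[0,-0.05,-0.336]], hand=[1,1,1,1,1,1,1,1,1,1,1,1,1,1,1,1,1,1,1,1])

```text
clock: 44.82
position: [451.9, 181.0, 230.1]
ee_rot: [-0.0, 0.968, 0.249, 0.001]
contact_force: [2.2, 3.0, -1.4]
gripper_width: 12.1
grasp_force: 59.2
```

Request:
apply_moves(delta_rot=[[-0.239,0,0],[0,0,0],[0,0,0],[0,0,0],[0,0,0],[0,0,0],[0,0,0],[0,0,0],[0,0,0]], xyz=[[0,-0.05,-0.336],[0,0,0],[0,0,0],[0,0,0],[0,0,0],[0,0,0],[0,0,0],[0,0,0],[0,0,0]], hand=[1,1,1,1,1,1,1,1,1])

```text
clock: 45.57
position: [451.9, 176.4, 236.3]
ee_rot: [-0.0, 0.966, 0.26, 0.001]
contact_force: [2.4, 5.3, 0.3]
gripper_width: 11.9
grasp_force: 59.4
```

Request:
apply_moves(delta_rot=[[0.239,0,0],[0.239,0,0],[0.239,0,0],[0.239,0,0],[0.239,0,0],[0.239,0,0],[0.239,0,0],[0.239,0,0],[0.239,0,0],[0.239,0,0],[0.239,0,0],[0.239,0,0],[0.239,0,0],[0.239,0,0],[0.239,0,0],[0.239,0,0],[0.239,0,0],[0.239,0,0],[0.239,0,0],[0.239,0,0]], xyz=[[0,0.036,0.336],[0,0.036,0.336],[0,0.036,0.336],[0,0.036,0.336],[0,0.036,0.336],[0,0.036,0.336],[0,0.036,0.336],[0,0.036,0.336],[0,0.036,0.336],[0,0.036,0.336],[0,0.036,0.336],[0,0.036,0.336],[0,0.036,0.336],[0,0.036,0.336],[0,0.036,0.336],[0,0.036,0.336],[0,0.036,0.336],[0,0.036,0.336],[0,0.036,0.336],[0,0.036,0.336]], hand=[1,1,1,1,1,1,1,1,1,1,1,1,1,1,1,1,1,1,1,1])

```text
clock: 47.23
position: [451.4, 242.4, 81.3]
ee_rot: [-0.001, 1.0, 0.014, 0.002]
contact_force: [-2.1, 8.1, -0.7]
gripper_width: 11.5
grasp_force: 59.6
```

Request:
apply_moves(delta_rot=[[0.239,0,0],[0,0,0],[0,0,0],[0,0,0],[0,0,0],[0,0,0],[0,0,0],[0,0,0],[0,0,0],[0,0,0]], xyz=[[0,0.036,0.336],[0,0,0],[0,0,0],[0,0,0],[0,0,0],[0,0,0],[0,0,0],[0,0,0],[0,0,0],[0,0,0]], hand=[1,1,1,-1,-1,-1,-1,-1,-1,-1])

```text
clock: 48.07
position: [450.9, 240.1, 73.2]
ee_rot: [-0.0, 1.0, -0.0, -0.0]
contact_force: [-0.5, 0.3, -0.4]
gripper_width: 85.4
grasp_force: 0.0
```

Request:
apply_moves(delta_rot=[[0,0,0],[0,0,0],[0,0,0],[0,0,0],[0,0,0],[0,0,0],[0,0,0],[0,0,0],[0,0,0],[0,0,0],[0,0,0],[0,0,0],[0,0,0],[0,0,0],[0,0,0],[0,0,0],[0,0,0],[0,0,0]], xyz=[[0,0,-0.9],[0,0,-0.9],[0,0,-0.9],[0,0,-0.9],[0,0,-0.9],[0,0,-0.9],[-0.01,-1,0],[-0.01,-1,0],[-0.01,-1,0],[-0.01,-1,0],[-0.01,-1,0],[-0.01,-1,0],[-0.01,-1,0],[-0.01,-1,0],[-0.01,-1,0],[-0.01,-1,0],[-0.01,-1,0],[-0.01,-1,0]], hand=[-1,-1,-1,-1,-1,-1,-1,-1,-1,-1,-1,-1,-1,-1,-1,-1,-1,-1])

```text
clock: 49.57
position: [453.6, -60.9, 208.3]
ee_rot: [-0.0, 1.0, 0.0, 0.0]
contact_force: [-0.6, 0.5, -0.1]
gripper_width: 85.4
grasp_force: 0.0
```

Request:
apply_moves(delta_rot=[[0,0,-1],[0,0,-1],[0,0,-1],[0,0,-1],[0,0,-1],[0,0,-1],[0,0,-1],[0,0,-1],[0,0,-1],[0,0,-1],[0,0,-1],[0,0,-1],[0,0,-1],[0,0,-1],[0,0,-1],[0,0,0],[0,0,0],[0,0,0]], xyz=[[0,0,0],[0,0,0],[0,0,0],[0,0,0],[0,0,0],[0,0,0],[0,0,0],[0,0,0],[0,0,0],[0,0,0],[0,0,0],[0,0,0],[0,0,0],[0,0,0],[0,0,0],[0,0,0],[0,0,0],[0,0,0]], hand=[-1,-1,-1,-1,-1,-1,-1,-1,-1,-1,-1,-1,-1,-1,-1,-1,-1,-1])

```text
clock: 51.07
position: [454.0, -59.7, 208.2]
ee_rot: [-0.706, 0.708, 0.0, 0.0]
contact_force: [-0.5, 0.2, 1.2]
gripper_width: 85.3
grasp_force: 0.0
```

```bash
python3 one.py
python3 - <<'E'
from h import *
st,p=snap('scene'); cv2.imwrite('pics/bin3.png',cv2.resize(p['frame'][100:340,200:488,::-1],(720,600),interpolation=cv2.INTER_CUBIC))
E
```

```text
[454.  -59.7 208.2] (array([454.25762025, -64.21054957]), np.float64(-93.1029576894475))
```

View pics/bin3.png

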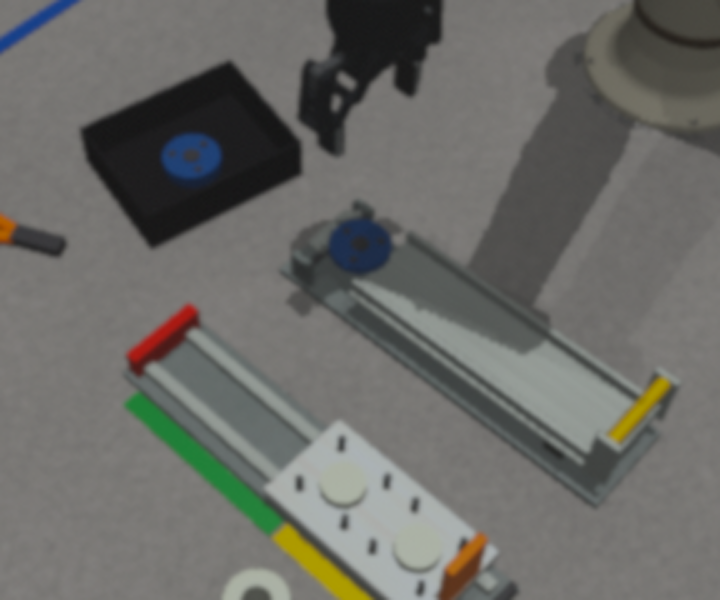

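The two pucks are stacked in the bin at (190,157), the third is in the nest at (360,246), and the tray lies flat. I pick the third.

Request:
apply_moves(delta_rot=[[0,0,0],[0,0,0],[0,0,0],[0,0,0],[0,0,0],[0,0,0],[0,0,0],[0,0,0],[0,0,0],[0,0,0],[0,0,0],[0,0,0],[0,0,0],[0,0,0],[0,0,0],[0,0,0],[0,0,0],[0,0,0],[0,0,0],[0,0,0]], xyz=[[0.13,-0.03,0.88],[0,0,0.88],[0,0,0.88],[0,0,0.88],[0,0,0.88],[0,0,0.88],[0,0,0.88],[0,0,0.86],[0,0,0],[0,0,0],[0,0,0],[0,0,0],[0,0,0],[0,0,0],[0,0,0],[0,0,0],[0,0,0],[0,0,0],[0,0,0],[0,0,0]], hand=[-1,-1,-1,-1,-1,-1,-1,-1,-1,-1,1,1,1,1,1,1,1,1,1,1])

```text
clock: 52.83
position: [456.1, -62.7, 34.6]
ee_rot: [0.707, -0.707, 0.001, -0.001]
contact_force: [-0.6, 0.5, 6.5]
gripper_width: 57.7
grasp_force: 62.7
```

Request:
apply_moves(delta_rot=[[0,0,0],[0,0,0],[0,0,0],[0,0,0],[0,0,0],[0,0,0],[0,0,0],[0,0,0],[0,0,0],[0,0,0]], xyz=[[0,0,-0.2],[0,0,-0.6],[0,0,-0.8],[0,0,-0.8],[0,0,-0.8],[0,0,-0.8],[0,0,-0.4],[0,0,0],[0,0,0],[0,0,0]], hand=[1,1,1,1,1,1,1,1,1,1])

```text
clock: 53.67
position: [453.8, -62.9, 142.0]
ee_rot: [-0.707, 0.707, 0.001, -0.0]
contact_force: [0.7, -1.1, -2.0]
gripper_width: 57.3
grasp_force: 64.6
```

```bash
python3 hold.py g3.png
python3 - <<'E'
from h import *
print(np.mean([snap('wrist')[0]['joint_efforts'] for _ in range(3)],0).round(3))
E
```

```text
[-1.99 -0.94 -1.54 -2.11 -1.21 -0.23 -1.71 -2.64 -1.46 -2.91] -1.6749414860280947 [454.71215818 -62.87521751 142.39687751] [ 0.22  0.2  -0.51 -0.   -0.86 -0.22]
held puck 20175 [[427.9 -92.5 154.5]
 [456.  -67.8 160.6]
 [482.8 -35.  161.9]]
[0.363678   0.18708045]
[-0.0000e+00 -2.6726e+01  1.5983e+01  3.6430e+00 -1.0000e-03 -0.0000e+00]
```

Heavy (1.67 N), so it is steel. I move near seat_1 and take a close look there.

Request:
apply_moves(delta_rot=[[0,0,0],[0,0,0],[0,0,0],[0,0,0],[0,0,0],[0,0,0],[0,0,0],[0,0,0],[0,0,0],[0,0,0],[0,0,0],[0,0,0],[0,0,0]], xyz=[[-0.89,-0.78,0],[-0.89,-0.78,0],[-0.89,-0.78,0],[-0.89,-0.78,0],[-0.89,-0.78,0],[-0.89,-0.78,0],[-0.89,-0.78,0],[-0.89,-0.78,0],[-0.89,-0.78,0],[-0.89,-0.78,0],[0,0,0],[0,0,0],[0,0,0]], hand=[1,1,1,1,1,1,1,1,1,1,1,1,1])

```text
clock: 55.4
position: [649.0, 159.4, 141.9]
ee_rot: [0.707, -0.707, -0.0, 0.001]
contact_force: [-0.1, -0.0, -1.3]
gripper_width: 57.1
grasp_force: 64.6
```

```bash
cat > seat.py <<'E'
from h import *
import sys
st,p=snap('wrist',sys.argv[1]); print(st['position'],st['gripper_width'],Rn.from_quat(st['ee_rot']).as_matrix().round(3)[:,1])
P=np.zeros((480,640,3)); m=p['range_z']>0; P[m]=cloud(p,m,st); X,Y,Z=P[...,0],P[...,1],P[...,2]
k=(X>600)&(X<700)&(Y>50)&(Y<130)&(Z>40.5)&(Z<48)
k=cv2.morphologyEx(k.astype(np.uint8),cv2.MORPH_OPEN,np.ones((9,9)))>0
q=P[k]; print('ped',len(q),np.percentile(q,[1,50,99],axis=0).round(1)); print(cv2.minEnclosingCircle(q[:,:2].astype(np.float32)))
k=((X>600)&(X<700)&(Y>50)&(Y<135)&(Z>47.5)&(Z<60)).astype(np.uint8)
n,l,s,c=cv2.connectedComponentsWithStats(k)
for i in range(1,n):
    if s[i,4]>15: q=P[l==i]; q=q[q[:,2]>np.percentile(q[:,2],60)-.5]; print('pin',s[i],np.mean(q,0).round(1))
k=(X>600)&(X<700)&(Y>30)&(Y<150)&(abs(Z-34.5)<4); q=P[k]; print('deck',np.percentile(q,[.5,99.5],axis=0).round(1))
E
python3 seat.py s3.png
```

```text
[649.00598002 159.37167339 141.87416206] 57.13755484751482 [-1.    -0.     0.002]
ped 3993 [[630.8  75.7  43.3]
 [649.4  92.2  44.9]
 [667.3 110.   46.4]]
((649.1572875976562, 91.60853576660156), 19.907861709594727)
pin [259  63  14  14 143] [674.8  65.1  55.2]
pin [361  65  14  14 147] [622.7  65.9  55.2]
pin [261 166  13  13 127] [675.5 117.5  55.2]
pin [357 168  12  13 121] [623.6 118.1  55.2]
deck [[601.7  42.4  32.9]
 [696.4 149.3  36.8]]
```

View pics/s3.png

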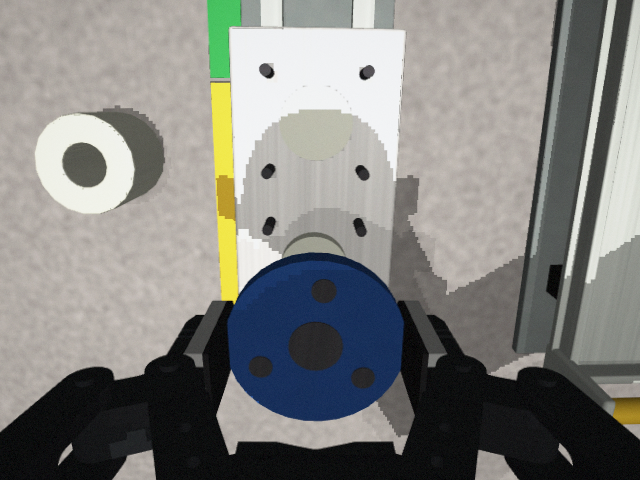

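The view shows all four pins around seat_1, at (267,70), (367,72), (268,171) and (362,172), with the puck held level. I move above the seat and lower the puck.

Request:
apply_moves(delta_rot=[[0,0,0],[0,0,0],[0,0,0],[0,0,0],[0,0,0],[0,0,0],[0,0,0],[0,0,0],[0,0,0],[0,0,0],[0,0,0]], xyz=[[0.9,0,0],[0.9,0,0],[0.89,0,0],[0,0,0.7],[0,0,0.8],[0,0,0.8],[0,0,0.8],[0,0,0.6],[0,0,0],[0,0,0],[0,0,0]], hand=[1,1,1,1,1,1,1,1,1,1,1])

```text
clock: 56.37
position: [650.4, 92.2, 51.7]
ee_rot: [0.707, -0.707, 0.001, -0.001]
contact_force: [-0.5, -0.1, -0.9]
gripper_width: 57.2
grasp_force: 64.7
```

Run:
```python
from h import *
s=arm.read_state(); print(s['position'],s['contact_force'],s['gripper_width'])
```

```text
[650.43815369  92.19677847  51.74241605] [-0.49851562 -0.0848715  -0.90145745] 57.15904931859245
```

Request:
apply_moves(delta_rot=[[0,0,0],[0,0,0],[0,0,0],[0,0,0],[0,0,0],[0,0,0],[0,0,0],[0,0,0]], xyz=[[0,0.05,0],[0,0,0.14],[0,0,0.14],[0,0,0.14],[0,0,0.14],[0,0,0.1],[0,0,0],[0,0,0]], hand=[1,1,1,1,1,1,1,1])

```text
clock: 57.03
position: [648.9, 92.5, 34.7]
ee_rot: [0.707, -0.707, 0.0, -0.0]
contact_force: [-2.0, 0.0, 5.0]
gripper_width: 57.4
grasp_force: 65.2
```

Request:
apply_moves(delta_rot=[[0,0,0],[0,0,0],[0,0,0],[0,0,0],[0,0,0],[0,0,0],[0,0,0],[0,0,0],[0,0,0],[0,0,0],[0,0,0],[0,0,0],[0,0,0]], xyz=[[0,0,0],[0,0,0],[0,0,0],[0,0,0],[0,0,0],[0,0,0],[0,0,-0.4],[0,0,-0.8],[0,0,-0.8],[-0.9,0,-0.8],[-0.9,0,-0.8],[-0.9,0,-0.8],[0,0,0]], hand=[-0.7,-0.7,-0.7,-0.7,-0.7,-0.7,-0.7,-0.7,-0.7,-0.7,-0.7,-0.7,-0.7])

```text
clock: 58.12
position: [651.4, 164.2, 149.9]
ee_rot: [0.709, -0.705, 0.002, -0.005]
contact_force: [0.9, -0.0, 0.8]
gripper_width: 72.4
grasp_force: 0.0
```

Run:
```python
from h import *
st,p=snap('wrist','seated.png'); print(st['position'])
P=np.zeros((480,640,3)); m=p['range_z']>0; P[m]=cloud(p,m,st); f=p['frame'].astype(int); X,Y,Z=P[...,0],P[...,1],P[...,2]
b=(f[...,2]>f[...,0]+40)&(f[...,2]>f[...,1]+15)&(X>600)&(X<700)&(Y>40)&(Y<140)
q=P[b]; print(len(q),np.percentile(q,[1,50,99],axis=0).round(1),cv2.minEnclosingCircle(q[:,:2].astype(np.float32)))
A=np.c_[q[:,:2]-q[:,:2].mean(0),np.ones(len(q))]; print(np.linalg.lstsq(A,q[:,2],rcond=None)[0])
```

```text
[651.43617103 164.18749492 149.94316809]
8566 [[621.3  64.1  36.1]
 [649.9  90.5  52.9]
 [677.6 120.7  54.5]] ((649.1739501953125, 92.74110412597656), 32.35971450805664)
[-3.11469376e-03  2.52993029e-03  5.26820891e+01]
```

View pics/seated.png

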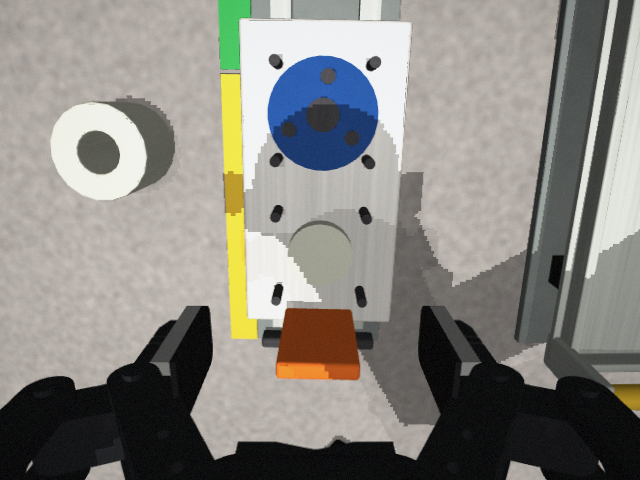

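The puck lies flat between its pins at (322,112), and the post is at (318,345). I shut the fingers and move behind the post.

Request:
apply_moves(delta_rot=[[0,0,0],[0,0,0],[0,0,0],[0,0,0],[0,0,0],[0,0,0],[0,0,0],[0,0,0],[0,0,0],[0,0,0],[0,0,0],[0,0,0],[0,0,0],[0,0,0]], xyz=[[0,0,0],[-0.9,0,0],[-0.9,0,0],[-0.9,0,0],[-0.9,0,0],[-0.9,0,0],[0,0,0],[0,0,0.76],[0,0,0.76],[0,0,0.76],[0,0,0.76],[0,0,0],[0,0,0],[0,0,0]], hand=[1,1,1,1,1,1,1,1,1,1,1,1,1,1])

```text
clock: 59.33
position: [649.1, 271.9, 68.4]
ee_rot: [-0.707, 0.707, -0.0, 0.0]
contact_force: [0.1, -0.1, 0.2]
gripper_width: -0.3
grasp_force: 0.0
```

Request:
apply_moves(delta_rot=[[0,0,0],[0,0,0],[0,0,0],[0,0,0],[0,0,0],[0,0,0],[0,0,0],[0,0,0],[0,0,0],[0,0,0],[0,0,0],[0,0,0],[0,0,0],[0,0,0],[0,0,0],[0,0,0],[0,0,0],[0,0,0],[0,0,0],[0,0,0]], xyz=[[0.36,0,0],[0.36,0,0],[0.36,0,0],[0.15,0,0],[0.15,0,0],[0.2,0,0],[0.2,0,0],[0.25,0,0],[0.25,0,0],[0.25,0,0],[0.25,0,0],[0.25,0,0],[0.25,0,0],[0.25,0,0],[0.25,0,0],[0.25,0,0],[0.25,0,0],[0.25,0,0],[0.25,0,0],[0.25,0,0]], hand=[1,1,1,1,1,1,1,1,1,1,1,1,1,1,1,1,1,1,1,1])

```text
clock: 61.0
position: [648.1, 145.9, 67.5]
ee_rot: [0.707, -0.707, -0.0, 0.0]
contact_force: [-2.3, 2.6, 2.2]
gripper_width: -0.1
grasp_force: 1.6
```

Request:
apply_moves(delta_rot=[[0,0,0],[0,0,0],[0,0,0],[0,0,0],[0,0,0],[0,0,0],[0,0,0],[0,0,0],[0,0,0],[0,0,0],[0,0,0]], xyz=[[0.25,0,0],[0.25,0,0],[0.25,0,0],[0.25,0,0],[0.25,0,0],[0.25,0,0],[0.25,0,0],[0.25,0,0],[0.2,0,0],[0.2,0,0],[0.1,0,0]], hand=[1,1,1,1,1,1,1,1,1,1,1])

```text
clock: 61.92
position: [648.4, 83.3, 67.6]
ee_rot: [-0.707, 0.707, -0.0, -0.0]
contact_force: [-1.1, 2.7, -1.3]
gripper_width: -0.1
grasp_force: 1.4
```

Keep going slowly until the force rises at the stop.

Request:
apply_moves(delta_rot=[[0,0,0],[0,0,0],[0,0,0],[0,0,0],[0,0,0],[0,0,0],[0,0,0]], xyz=[[0.1,0,0],[0.1,0,0],[0.1,0,0],[0.1,0,0],[0.08,0,0],[0.08,0,0],[0,0,0]], hand=[1,1,1,1,1,1,1])

```text
clock: 62.5
position: [648.7, 69.7, 67.8]
ee_rot: [0.707, -0.707, 0.0, -0.0]
contact_force: [-0.0, 0.4, -0.5]
gripper_width: -0.2
grasp_force: 0.3
```

Request:
apply_moves(delta_rot=[[0,0,0],[0,0,0],[0,0,0],[0,0,0],[0,0,0]], xyz=[[0.06,0,0],[0.06,0,0],[0.06,0,0],[0.04,0,0],[0,0,0]], hand=[1,1,1,1,1])

```text
clock: 62.92
position: [648.9, 68.8, 67.9]
ee_rot: [0.707, -0.707, -0.001, -0.003]
contact_force: [-3.9, 15.3, -0.6]
gripper_width: -0.5
grasp_force: 7.3
```

Force rose to 15 N, so the carrier is at the stop. I back off, rise clear and check.

Request:
apply_moves(delta_rot=[[0,0,0],[0,0,0],[0,0,0],[0,0,0],[0,0,0],[0,0,0],[0,0,0],[0,0,0],[0,0,0],[0,0,0],[0,0,0],[0,0,0],[0,0,0],[0,0,0],[0,0,0],[0,0,0]], xyz=[[-0.3,0,0],[-0.8,0,0],[-0.8,0,0],[0,0,-0.8],[0,0,-0.8],[0,0,-0.8],[0,0,-0.8],[0,0,-0.8],[0,0,-0.8],[0,0,-0.8],[0,0,-0.8],[-0.9,0,0],[-0.9,0,0],[-0.9,0,0],[0,0,0],[0,0,0]], hand=[1,1,1,1,1,1,1,1,1,1,1,1,1,1,1,1])

```text
clock: 64.25
position: [648.8, 180.1, 227.8]
ee_rot: [0.708, -0.706, 0.001, 0.0]
contact_force: [0.4, -0.7, 0.1]
gripper_width: -0.1
grasp_force: 0.0
```

Run:
```python
from h import *
st,p=snap('scene','fin.png'); P=np.zeros((480,640,3)); m=p['range_z']>0; P[m]=cloud(p,m); X,Y,Z=P[...,0],P[...,1],P[...,2]
def rect(k,s):
    q=P[k]; r=cv2.minAreaRect(q[:,:2].astype(np.float32)); print(s,k.sum(),np.round(r[0],1),np.round(r[1],1),q.mean(0).round(1))
rect((X>590)&(X<710)&(Y>20)&(Y<90)&(Z>92)&(Z<104),'post'); rect((X>395)&(X<510)&(Y>200)&(Y<280)&(Z>85)&(Z<105),'bar')
for n in ['roll','stripper','cleaver','bin']:
    q=cloud(p,nets.masks_of(n,p)[0]['region']); print(n,np.median(q,0).round())
st,p=snap('wrist','finw.png')
a=cv2.imread('pics/fin.png')[110:380,140:464]; b=cv2.imread('pics/finw.png')
cv2.imwrite('pics/both.png',np.hstack([cv2.resize(a,(400,333)),cv2.resize(b,(400,300)) if 0 else cv2.resize(b,(400,333))]))
```

```text
post 115 [647.2  53.8] [42.6 11. ] [648.3  54.5  99. ]
bar 338 [451. 244.] [94.  23.5] [453.5 244.7  95.5]
roll [777. 118.  49.]
stripper [ 666. -385.   13.]
cleaver [623. 400.  33.]
bin [ 460. -292.   15.]
```

View pics/both.png

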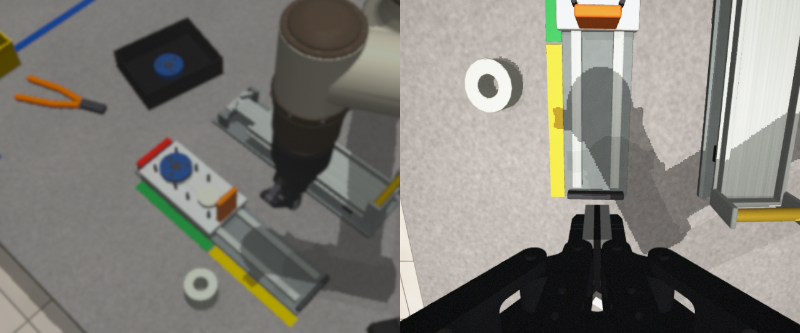

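By camera the carrier has travelled about 169 mm, slightly under 172, so I look at the gap to the red stop from above.

Request:
apply_moves(delta_rot=[[0,0,0],[0,0,0],[0,0,0],[0,0,0],[0,0,0],[0,0,0],[0,0,0],[0,0,0]], xyz=[[0.9,0,0],[0.9,0,0],[0.9,0,0],[0.9,0,0],[0.9,0,0],[0.9,0,0],[0,0,0],[0,0,0]], hand=[1,1,1,1,1,1,1,1])

```text
clock: 65.22
position: [648.5, 43.1, 227.9]
ee_rot: [-0.706, 0.708, -0.0, 0.0]
contact_force: [0.1, -0.1, 0.2]
gripper_width: -0.1
grasp_force: 0.0
```

Run:
```python
from h import *
st,p=snap('wrist','stop.png'); P=np.zeros((480,640,3)); m=p['range_z']>0; P[m]=cloud(p,m,st); X,Y,Z=P[...,0],P[...,1],P[...,2]; f=p['frame'].astype(int)
red=(f[...,0]>f[...,1]+90)&(f[...,1]<60)&(X>580)&(X<720)&(Y<-50)
q=P[red]; print('red',len(q),np.percentile(q,[1,50,99],axis=0).round(1))
k=(abs(Z-34.5)<2.5)&(X>610)&(X<690)&(Y<60)&(~red)&(f.min(-1)>120); q=P[k]; print('deck',np.percentile(q,[.3,1,99],axis=0).round(1))
k=(Z>94)&(Z<105)&(X>600)&(X<700)&(Y>20)&(Y<90); print('post',P[k].mean(0))
v,u=np.nonzero(red); cv2.imwrite('pics/stopc.png',cv2.resize(p['frame'][max(0,v.min()-30):v.max()+170,u.min()-40:u.max()+60,::-1],None,fx=3,fy=3,interpolation=cv2.INTER_NEAREST)[:600,:800])
```

```text
Traceback (most recent call last):
IndexError: index -1 is out of bounds for axis 0 with size 0
```

Request:
apply_moves(delta_rot=[[0,0,0],[0,0,0],[0,0,0],[0,0,0],[0,0,0],[0,0,0],[0,0,0]], xyz=[[0.9,0,0],[0.9,0,0],[0.9,0,0],[0.9,0,0],[0.9,0,0],[0,0,0],[0,0,0]], hand=[1,1,1,1,1,1,1])

```text
clock: 65.85
position: [648.6, -67.9, 227.5]
ee_rot: [-0.707, 0.707, 0.0, 0.0]
contact_force: [-0.5, 0.6, 0.7]
gripper_width: -0.1
grasp_force: 0.0
```

Run:
```python
from h import *
st,p=snap('wrist','stop.png'); P=np.zeros((480,640,3)); m=p['range_z']>0; P[m]=cloud(p,m,st); X,Y,Z=P[...,0],P[...,1],P[...,2]; f=p['frame'].astype(int)
red=(f[...,0]>f[...,1]+60)&(f[...,1]<90)&(X>580)&(X<720)&(Y<-50)
q=P[red]; print('red',len(q),np.percentile(q,[1,50,99],axis=0).round(1) if len(q) else '')
k=(abs(Z-34.5)<2.5)&(X>610)&(X<690)&(Y<60)&(~red)&(f.min(-1)>100); q=P[k]; print('deck',np.percentile(q,[.3,1,99],axis=0).round(1))
k=(Z>94)&(Z<105)&(X>600)&(X<700)&(Y>20)&(Y<90); print('post',k.sum(),P[k].mean(0))
```

```text
red 1981 [[ 607.  -142.9   36.5]
 [ 645.4 -135.8   38.7]
 [ 684.3 -129.1   40.4]]
deck [[ 610.1 -126.8   32.8]
 [ 610.4 -126.1   33.1]
 [ 689.6   32.3   36.5]]
post 0 [nan nan nan]<stdin>:6: RuntimeWarning: Mean of empty slice.
  ret = um.true_divide(
```

View pics/stop.png

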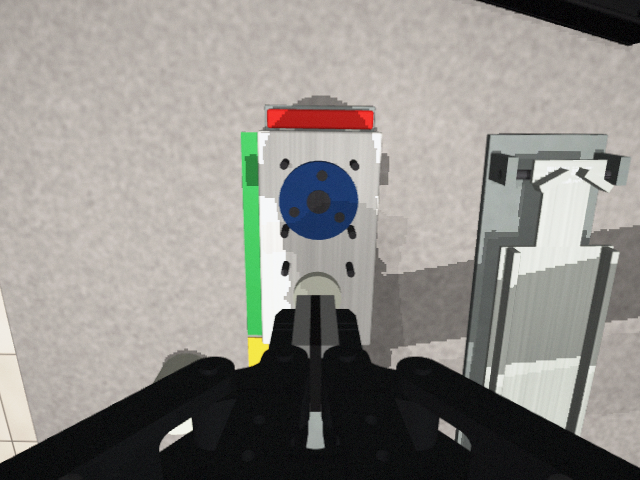

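The carrier front at y -127 meets the red stop at y -129, within pixel error. I press once more to be certain.

Request:
apply_moves(delta_rot=[[0,0,0],[0,0,0],[0,0,0],[0,0,0],[0,0,0],[0,0,0],[0,0,0],[0,0,0],[0,0,0],[0,0,0],[0,0,0],[0,0,0],[0,0,0],[0,0,0],[0,0,0],[0,0,0],[0,0,0]], xyz=[[-0.96,0,0],[-0.96,0,0],[-0.96,0,0],[-0.96,0,0],[-0.96,0,0],[-0.96,0,0],[-0.96,0,0],[0,0,0.8],[0,0,0.8],[0,0,0.8],[0,0,0.8],[0,0,0.8],[0,0,0.8],[0,0,0.8],[0,0,0.8],[0,0,0],[0,0,0]], hand=[1,1,1,1,1,1,1,1,1,1,1,1,1,1,1,1,1])

```text
clock: 67.32
position: [647.9, 101.3, 66.9]
ee_rot: [0.708, -0.706, -0.0, 0.001]
contact_force: [0.0, 0.4, 0.6]
gripper_width: 0.3
grasp_force: 0.0
```

Request:
apply_moves(delta_rot=[[0,0,0],[0,0,0],[0,0,0],[0,0,0],[0,0,0],[0,0,0],[0,0,0],[0,0,0],[0,0,0]], xyz=[[0.3,0,0],[0.3,0,0],[0.3,0,0],[0.2,0,0],[0.1,0,0],[0.06,0,0],[0.06,0,0],[0.06,0,0],[0,0,0]], hand=[1,1,1,1,1,1,1,1,1])

```text
clock: 68.07
position: [648.8, 68.9, 68.6]
ee_rot: [0.707, -0.707, -0.001, -0.002]
contact_force: [-2.9, 10.9, 4.2]
gripper_width: -0.2
grasp_force: 5.2
```

Request:
apply_moves(delta_rot=[[0,0,0],[0,0,0],[0,0,0],[0,0,0]], xyz=[[0.06,0,0],[0.06,0,0],[0.04,0,0],[0,0,0]], hand=[1,1,1,1])

```text
clock: 68.4
position: [648.9, 68.7, 68.7]
ee_rot: [0.708, -0.707, -0.002, -0.004]
contact_force: [-5.8, 22.3, 3.8]
gripper_width: -0.2
grasp_force: 11.0
```

Request:
apply_moves(delta_rot=[[0,0,0],[0,0,0],[0,0,0],[0,0,0],[0,0,0],[0,0,0],[0,0,0],[0,0,0],[0,0,0],[0,0,0],[0,0,0],[0,0,0],[0,0,0],[0,0,0],[0,0,0],[0,0,0],[0,0,0]], xyz=[[-0.3,0,0],[-0.8,0,0],[-0.8,0,0],[0,0,-0.8],[0,0,-0.8],[0,0,-0.8],[0,0,-0.8],[0,0,-0.8],[0,0,-0.8],[0,0,-0.8],[-0.9,0,0],[-0.9,0,0],[-0.9,0,0],[-0.9,0,0],[0,0,0],[0,0,0],[0,0,0]], hand=[1,1,1,1,1,1,1,1,1,1,1,1,1,1,1,1,1])

```text
clock: 69.82
position: [648.3, 198.7, 207.5]
ee_rot: [0.707, -0.707, 0.0, 0.0]
contact_force: [-1.0, 0.4, -0.1]
gripper_width: 0.4
grasp_force: 0.0
```

Run:
```python
from h import *
st,p=snap('scene'); P=np.zeros((480,640,3)); m=p['range_z']>0; P[m]=cloud(p,m); X,Y,Z=P[...,0],P[...,1],P[...,2]; f=p['frame'].astype(int)
b=(f[...,2]>f[...,0]+40)&(f[...,2]>f[...,1]+15)&(X>600)&(X<700)&(Y>-140)&(Y<20); print('puck',b.sum(),np.median(P[b],0))
b=(f[...,2]>f[...,0]+40)&(f[...,2]>f[...,1]+15)&(X>380)&(X<550)&(Y>-370)&(Y<-200); print('bin pucks',b.sum(),np.median(P[b],0))
k=(X>590)&(X<710)&(Y>20)&(Y<90)&(Z>92)&(Z<104); print('post',P[k].mean(0),st['position'])
```

```text
puck 407 [647.21968492 -73.10618454  52.12246282]
bin pucks 326 [ 467.15609485 -279.99735952   21.05917692]
post [647.68567383  54.36114533  99.11975245] [648.33159744 198.65983855 207.53850141]
```

Blocked hard at 22 N with no further travel, so it is home. I hand the job in.

```bash
python3 -c "
from bench import arm
print(arm.job_done())"
```

```text
the job is handed in; nothing more can be done
None
```

The job is handed in, but I did not see the result of the judging: the one steel puck is flat on seat_1, both aluminium pucks are in the bin, the carrier is pressed home against the red stop, the tray is flat, and the roll, pliers and cleaver did not move.

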